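# Slide the pepper mill home and shut the gate

## Task

Gently push the wooden pepper mill across the worktop, low on its body so that it slides upright without tipping, all the way into the empty bay of the cruet rack beside the salt shaker; then push the rack's swing gate fully shut in front of it. Do it all by pushing with the fingers: do not pinch, lift or tip the mill, leave the salt in its bay, and do not disturb the other things.

Things in the scene. Friction and masses are not known exactly. Their poses are not given: they have to be found in the camera images.
- pepper_mill: Turned wooden pepper mill, loose, about 0.18 kg, 160 tall, 58 diameter at the foot; in contact nearly a cylinder of 58 diameter up to z 115 mm (the visible waist is filled), then a 50 mm round head. Origin: centre of its underside, z up its axis. Pushed below about 35 mm height it slides; pushed higher it may tip.
- rack: Wooden cruet rack, fixed. Origin: centre of its footprint at worktop level; x to its back, y to its left seen from the open front. 71 deep (x -35.5 to 35.5), 151 wide. No floor: things slide on the worktop straight in. Three walls, 9 thick, 58 high, centred at y 71, -8, -71; back panel 87 high, inner face at x 26.5. Right bay (y -66.5 to -12.5) holds the salt.
- bay_home (a point): Point at worktop level in the rack's empty left bay (rack y -3.5 to 66.5, 70 wide, 62 deep), at rack x -5, y 31.5; axes as the rack's. The centre of the mill's underside is here, within about 3 along x and 6 along y, when the mill is home behind the shut gate.
- gate (a joint): Angle of the rack's swing gate, rad: 0 shut (across the front of both bays, against its stop), 1.57 pointing straight out from the front of the rack, at most 1.9. It turns freely about an upright hinge at the front of the right wall (rack x -39.5, y -71) and stays where it is left (about 0.05 N m of friction). A mill that stands more than 5 out of its home blocks it.
- gate_hinge (a point): On the gate's upright hinge axis, 32 above the worktop.
- gate_tip (a point): Centre line of the gate's free end, 144 from the hinge, 32 above the worktop. The gate is a flat frame of 6 mm steel rod: rails at 20 and 44 height joined at the free end by an upright with a black sleeve, 9 diameter.
- salt_shaker: Glass salt shaker with a grey top, loose, 44 diameter, 90 tall, in the rack's right bay. Origin: centre of its underside.
- spice_jar: Bystander: spice jar with red cap, loose, 45 diameter, 106 tall, standing to the left. Origin: centre of its underside.
- lemon: Bystander: yellow lemon, loose, 78x55x56, lying to the right of the work. Origin: centre of its underside.
- garlic: Bystander: garlic bulb, loose, 60x57x58, to the right. Origin: centre of its underside.
- white_mug: Bystander: small white mug, loose, 60x83x49, to the far right. Origin: centre of its underside.
- glass: Bystander: small clear glass, loose, 48 diameter, 61 tall, near the front edge of the worktop. Origin: centre of its underside.
Things that resemble listed ones, but are neither listed nor needed, are in the scene too. Leave any purple look-alike of the salt_shaker alone.

How it is judged:
By the outcome, as a careful person would: the job done as asked, in the order asked, and still so for the second after the job is handed in, with the robot touching nothing.
It also fails if it takes over 67 s, if anything falls off the work surface, if the arm or the gripper's body presses on something with over 40 N, if the wrist force passes 120 N, or if a joint passes its speed limit or range.

## Robot

A 6-joint arm with a two-finger parallel gripper is mounted at the origin on a cart in front of the work surface, level with it; the furniture and walls round the work are solid. World frame = base frame: x ahead of the robot, y to its left, z up, the work surface at z = 0. Lengths are in mm, angles in rad, forces in N, time in s.
With the tool pointing down it reaches from about 275 to 725 mm from the base axis. Payload 5.6 kg.
Tool frame: the origin (TCP) lies at the very end of the fingers, on their centre line; the grasp point (between the pads) lies 19 mm behind it; z points along the fingers, y is the line along which they close (so a half turn about z gives the same grasp; the last joint's range is limited). The gripper opens to 85 mm and grips with 20 to 120 N. Pads are 22 mm wide; open, the fingers measure 114 mm over their backs; the gripper's body (76 mm by 85 mm) begins 54 mm behind the grasp point. The pads swing forward as they close: fully open they stand 13 mm farther back than shut.
Start: joints at [-1.005, 0.255, 0.108, 0, -1.424, -0.285], TCP at [152.438, -528.446, 231.283] pointing down, gripper open.
Joint ranges: [-2.95, 2.95], [-1.21, 1.97], [-1.09, 1.5], [-2.87, 1.71], [-2.94, -0.07], [-3.05, 3.05]. Speed limits (rad/s): [2.57, 2.57, 3.14, 3.14, 3.14, 3.14].

## Interface

Orientations are given as a rotation vector (axis times angle).
In Python, from rig import sense, vision, bot gives the robot as it stands.
- The arm moves only by the shell command python3 -m inch 'ROWS' [FORCE]. ROWS is JSON, a list of rows, each an object of numbers: "tx", "ty", "tz": the shift along the tool's x, y, z in cm; "roll": the turn about the tool's z in rad; "jaw": the finger opening in cm, from 0 to 8.54. In form: [{"tx": .., "ty": .., "tz": .., "roll": .., "jaw": ..}, ...]. A call has 1 to 5 rows; each row is the pose to reach, as a shift and turn from the pose commanded when the call began, along the tool's axes at that moment; what a row does not reach only later rows make up. A row lasts 1/12 s, in which the tool goes at most 41.7 mm and 7.16 degrees, less where a joint would pass 70% of its speed; a pose out of reach is approached as far as the arm can. A call with a gripper value outside its range is refused whole. The fingers move at their own pace and stop on an object; FORCE is the grip in N (left out, the last holds). Time passes only in rows, so rows that repeat a pose let the fingers close. It gives the time, the measured TCP pose, the force, the opening and the grip force at its end, in the units of the state.
- sense(): the state, without advancing time (a new reading comes with each control period).
- vision.grab_frame(name): name is "side" or "top"; returns a dict with "frame" (480x640x3 uint8, red, green, blue), "fovy" (degrees; the focal length in pixels is half the picture's height over the tangent of half this angle, whatever the lens; pixels are square), "cx", "cy" (the principal point, pixels), "k1" (the pictures are not rectified: a ray, as slopes to the right and down, at radius r is drawn at 1 + k1 r^2 times it, then the intrinsics apply), "pose" (4x4, takes a point from camera to world coordinates). Camera axes: x right, y up, looking along -z (the intrinsics and any distortion apply to the point x, -y, -z); pixel columns grow to the right and rows downward; lengths in mm; the calibration is good to about 2 mm. A picture is of the moment at which its call begins. There is no depth.
- bot.close_job(): hands the job in; it is judged then, once.
Trained networks look in the newest picture that a camera, given by its name, has taken for a name from the list of things; names that differ only in an ending like _2 or _b are one class to them, and where a whole thing is asked for, a point or a joint stands for the part that bears it (a point fixed in the world has none). Each returns a list of dicts, best first, with "p" (0 to 1); they miss things now and then, are a little off and sometimes report something else, mostly with a low value. They report only what shows in the picture. A call takes as long as a camera call. They do not tell look-alikes from the thing itself.
- vision.boxes_of(camera, target): "centre" ([x, y, z] in mm, in world coordinates, good to about 4 mm: the middle of the surface that is visible of it).
The state is a dict: "time": time; "joint_positions": joint angles; "qvel": joint speeds; "tau": joint torques, N m; "tcp_pos": TCP position; "orientation": TCP orientation; "contact_force": force on the tool from outside, world axes, zero at the start; "moment": the same for the moment, N m; "width": finger opening in mm; "grip_force": force on a finger pad.
Only numpy, scipy, OpenCV 4.12 (cv2) and the standard library are available. Lean on these libraries where they do the work, as an engineer would, in place of code of your own. Each camera call takes 0.05 s, during which the arm holds its last target. There are 200 camera calls.

## Working session

There is one attempt and no reset: what is moved stays moved. The work goes in short steps, Python scripts to look and compute and a shell command to move; the robot and the scene stay as the last step left them, time stands still between calls to the robot, and variables do not carry over. Pictures are saved under pics/ and viewed, at most 10 in all, crops included, and the job is handed in when it is done.

```bash
mkdir -p pics; cat > h.py <<'E'
import numpy as np, cv2
from rig import sense, vision, bot
from scipy.spatial.transform import Rotation as R
def ray(f,u,v):
    fl=240/np.tan(np.radians(f["fovy"])/2)
    d=np.array([(u-f["cx"])/fl,(v-f["cy"])/fl]);s=d.copy()
    for _ in range(20): s=d/(1+f["k1"]*(s@s))
    P=np.array(f["pose"]);return P[:3,3],P[:3,:3]@np.array([s[0],-s[1],-1])
def pt(f,u,v,z=0):
    o,d=ray(f,u,v);return o+d*(z-o[2])/d[2]
def px(f,p):
    P=np.array(f["pose"]);c=P[:3,:3].T@(np.array(p)-P[:3,3]);s=np.array([c[0],-c[1]])/-c[2]
    fl=240/np.tan(np.radians(f["fovy"])/2);return s*(1+f["k1"]*(s@s))*fl+[f["cx"],f["cy"]]
def snap(n,fn):
    f=vision.grab_frame(n);cv2.imwrite("pics/"+fn,f["frame"][:,:,::-1]);return f
E
python3 - <<'E'
from h import *
for n in("top","side"):
    f=snap(n,n+"0.png");print(n,f["fovy"],f["k1"],np.round(f["pose"],2).tolist())
    for t in["pepper_mill","rack","gate","gate_tip","salt_shaker","spice_jar","lemon","garlic","white_mug","glass"]:
        print(t,[(np.round(d["centre"]).tolist(),round(d["p"],2),np.round(px(f,d["centre"])).tolist()) for d in vision.boxes_of(n,t)][:4])
s=sense();print(s["orientation"],s["tcp_pos"],s["time"])
E
```

```text
top 47.32179260946883 -0.12485195559584508 [[-0.01, 0.99, -0.1, 337.49], [-1.0, -0.01, -0.01, -175.16], [-0.02, 0.1, 0.99, 1407.66], [0.0, 0.0, 0.0, 1.0]]
pepper_mill [([530.0, -28.0, 137.0], 0.65, [268.0, 208.0])]
rack [([621.0, -191.0, 57.0], 0.78, [337.0, 176.0])]
gate [([477.0, -184.0, 45.0], 0.44, [335.0, 234.0])]
gate_tip [([478.0, -184.0, 43.0], 0.48, [335.0, 233.0]), ([623.0, -191.0, 60.0], 0.33, [337.0, 175.0])]
salt_shaker [([585.0, -215.0, 84.0], 0.84, [347.0, 188.0]), ([433.0, -290.0, 80.0], 0.71, [379.0, 250.0]), ([365.0, -98.0, 79.0], 0.46, [300.0, 278.0]), ([322.0, -369.0, 42.0], 0.33, [410.0, 295.0])]
spice_jar []
lemon [([373.0, -417.0, 45.0], 0.89, [429.0, 274.0])]
garlic [([323.0, -369.0, 39.0], 0.76, [410.0, 295.0]), ([621.0, -193.0, 59.0], 0.7, [338.0, 176.0])]
white_mug [([440.0, -532.0, 23.0], 0.98, [471.0, 247.0])]
glass [([313.0, -272.0, 29.0], 0.81, [371.0, 299.0])]
side 52.576432830830136 -0.08081812415748821 [[-0.87, 0.18, -0.47, -111.83], [-0.5, -0.31, 0.81, 812.49], [0.0, 0.93, 0.36, 485.06], [0.0, 0.0, 0.0, 1.0]]
pepper_mill [([527.0, -5.0, 72.0], 0.64, [249.0, 243.0])]
rack []
gate [([481.0, -174.0, 31.0], 0.73, [304.0, 240.0])]
gate_tip [([479.0, -172.0, 32.0], 0.65, [304.0, 239.0]), ([607.0, -201.0, 44.0], 0.43, [269.0, 223.0])]
salt_shaker [([434.0, -279.0, 46.0], 0.9, [339.0, 225.0]), ([362.0, -79.0, 39.0], 0.9, [327.0, 259.0]), ([584.0, -207.0, 49.0], 0.73, [277.0, 222.0])]
spice_jar [([555.0, 206.0, 65.0], 0.84, [173.0, 278.0])]
lemon [([367.0, -392.0, 40.0], 0.64, [379.0, 219.0])]
garlic [([587.0, -207.0, 46.0], 0.23, [277.0, 223.0])]
white_mug [([435.0, -511.0, 39.0], 0.61, [374.0, 205.0]), ([312.0, -249.0, 40.0], 0.51, [377.0, 239.0])]
glass [([312.0, -248.0, 44.0], 0.87, [377.0, 238.0])]
[-4.39647255e-01  3.11067658e+00  2.08059220e-05] [ 152.44433246 -528.43308577  231.28503591] 1.1
```

View pics/top0.png

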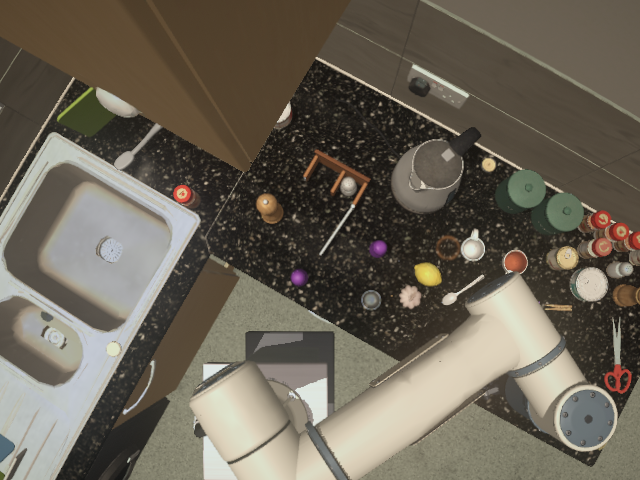

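View pics/side0.png

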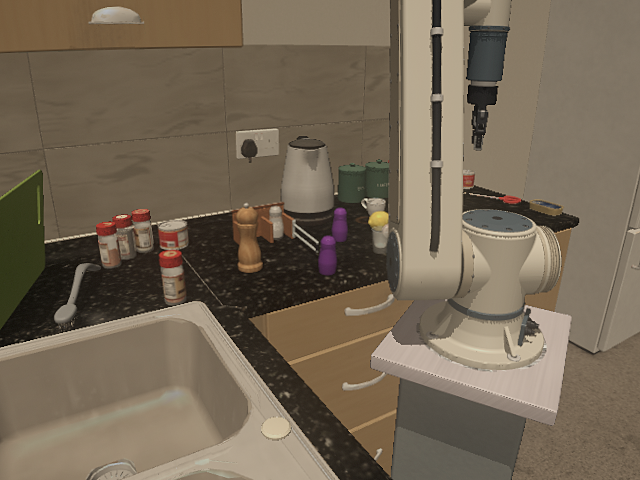

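The salt is the grey-topped shaker in the rack at top (347,188). Its purple look-alikes at (379,250) and (300,278) are left alone. The mill is the only wooden one, with its head at (266,201). The rack's back panel runs (317,152)-(369,181), and the gate runs from (353,205) to (321,253). Next is a close crop.

```bash
python3 - <<'E'
from h import *
a=cv2.imread("pics/top0.png")[135:275,235:405];b=cv2.imread("pics/side0.png")[190:290,220:350]
a=cv2.resize(a,None,fx=4,fy=4,interpolation=cv2.INTER_CUBIC);cv2.imwrite("pics/c1.png",a)
b=cv2.resize(b,None,fx=6,fy=6,interpolation=cv2.INTER_CUBIC);cv2.imwrite("pics/c2.png",b)
E
```

```text
(no output)
```

View pics/c1.png

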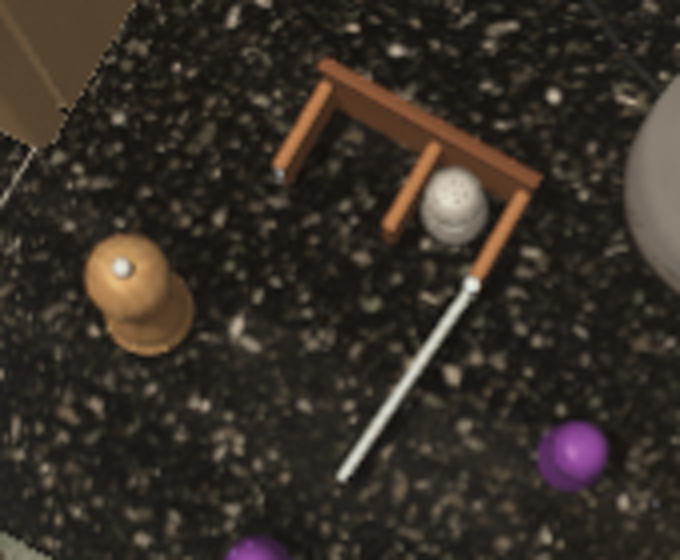

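View pics/c2.png

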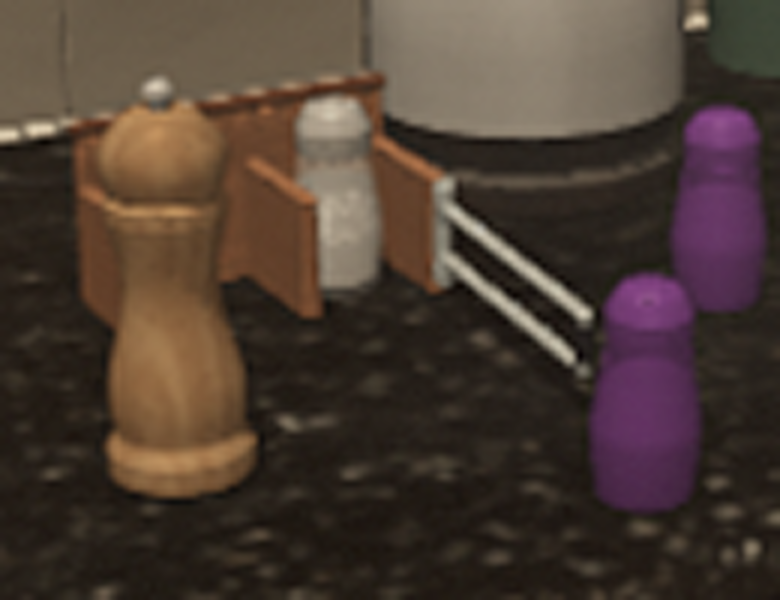

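```bash
cat > fit.py <<'E'
from h import *
from scipy.optimize import least_squares
T=vision.grab_frame("top");S=vision.grab_frame("side")
ct=lambda u,v:np.array([u/4+235,v/4+135]); cs=lambda u,v:np.array([u/6+220,v/6+190])
ob=[(T,(35.5,75.5,87),ct(331,58)),(T,(35.5,-75.5,87),ct(543,178)),(T,(-35.5,71,58),ct(281,168)),(T,(-35.5,-8,58),ct(388,226)),(T,(-39.5,-71,52),ct(472,285)),
(S,(35.5,-75.5,87),cs(383,75)),(S,(-35.5,-8,58),cs(310,203)),(S,(-35.5,-8,0),cs(310,317)),(S,(-35.5,-71,0),cs(433,290))]
def w(p,q):
    c,s=np.cos(p[2]),np.sin(p[2]);return np.array([p[0]+c*q[0]-s*q[1],p[1]+s*q[0]+c*q[1],q[2]])
r=least_squares(lambda p:np.concatenate([px(f,w(p,q))-o for f,q,o in ob]),[600,-180,-.5],loss="soft_l1")
print("rack",r.x,"res px",np.round(r.fun if 0 else [np.linalg.norm(px(f,w(r.x,q))-o) for f,q,o in ob],1))
p=r.x
print("home",w(p,(-5,31.5,0)),"hinge",w(p,(-39.5,-71,32)),"leftwall front",w(p,(-35.5,75.5,0)))
t=pt(T,*ct(343,475),44);print("tip",t)
print("mill: knob",pt(T,*ct(122,268),157),"foot top",pt(T,*ct(149,310),8),"foot side",pt(S,*cs(182,462),8))
c,s=np.cos(p[2]),np.sin(p[2]);Ri=np.array([[c,s],[-s,c]])
for n,q in(("mill",pt(T,*ct(149,310),8)),("knob",pt(T,*ct(122,268),157)),("tip",t),("purple1",[365,-98]),("purple2",[433,-290]),("salt",[585,-215])):print(n,"in rack",np.round(Ri@(np.array(q[:2])-p[:2])))
print(R.from_rotvec(sense()["orientation"]).as_matrix().round(3))
E
python3 fit.py
```

```text
rack [ 6.14913050e+02 -1.89700851e+02 -5.45048285e-01] res px [1.  0.6 1.  0.4 0.2 1.2 1.5 1.3 1.9]
home [ 626.96900964 -160.17283323    0.        ] hinge [ 544.32589534 -229.93396609   32.        ] leftwall front [ 623.70060347 -106.7353228     0.        ]
tip [ 426.77111013 -148.84083357   44.        ]
mill: knob [540.49860345 -23.83676169 157.        ] foot top [536.99666546 -23.46421959   8.        ] foot side [529.30831976  -9.99604534   8.        ]
mill in rack [-153.  102.]
knob in rack [-150.  103.]
tip in rack [-182.  -63.]
purple1 in rack [-261.  -51.]
purple2 in rack [-104. -180.]
salt in rack [-12. -37.]
[[-0.961 -0.277 -0.   ]
 [-0.277  0.961  0.   ]
 [ 0.     0.    -1.   ]]
```

The crop confirms the only wooden mill and the grey-topped salt in the rack's right bay. The gate is open at about 1.5 rad. The gripper's body overhangs the fingers, so I'll push with the back of a fully open finger.

```bash
python3 -m inch '[{"tx":-2.5,"ty":2.2},{"tx":-5.5,"ty":4.9},{"tx":-8.5,"ty":7.6},{"tx":-11.5,"ty":10.3},{"tx":-14.5,"ty":13.0}]'
python3 -m inch '[{"tx":-3,"ty":2.7},{"tx":-6,"ty":5.4},{"tx":-9,"ty":8.1},{"tx":-12,"ty":10.8},{"tx":-15,"ty":13.4}]'
python3 -m inch '[{"tx":-3,"ty":2.7},{"tx":-6,"ty":5.4},{"tx":-9,"ty":8.1},{"tx":-12,"ty":10.8},{"tx":-15,"ty":13.4}]'
python3 -m inch '[{"tx":-2.5,"ty":2.2,"roll":0.05},{"tx":-5,"ty":4.4,"roll":0.1},{"tx":-7,"ty":6.3,"roll":0.2},{"tx":-8.5,"ty":7.7,"roll":0.2},{"tx":-8.5,"ty":7.7,"roll":0.2}]'
cat > g.py <<'E'
from h import *
import sys
# usage: g.py X Y Z YAW : rack X,Y target of axis, world z, push-direction angle in rack frame (deg) for finger tool -y
P=np.array([614.9,-189.7]);c,s=np.cos(-.545),np.sin(-.545);A=np.array([[c,-s],[s,c]])
st=sense();p=np.array(st["tcp_pos"]);M=R.from_rotvec(st["orientation"]).as_matrix()
d=A.T@-M[:2,1];ang=np.degrees(np.arctan2(d[1],d[0]))
print("t",round(st["time"],2),"rack",np.round(A.T@(p[:2]-P),1),"z",round(p[2],1),"push ang",round(ang,1),"w",round(st["width"],1),"F(rack)",np.round(A.T@np.array(st["contact_force"])[:2],1),np.round(st["contact_force"][2],1))
if len(sys.argv)>3:
    x,y,z=map(float,sys.argv[1:4]);t=np.append(P+A@[x,y],z);print("shift cm",np.round(M.T@(t-p)/10,2))
    if len(sys.argv)>4:print("roll",round(-((np.radians(float(sys.argv[4])-ang)+np.pi)%(2*np.pi)-np.pi),3))
E
python3 g.py -210 184 10 -54.3
```

```text
t 1.2 rack [-219.9 -529.4] z 231.3 push ang -42.7 w 85.7 F(rack) [ 0.2 -0.2] 0.5
shift cm [-53.11  47.64  22.13]
roll 0.203invalid input at $[0]: expected keys tx, ty, tz, roll, jaw
invalid input at $[0]: expected keys tx, ty, tz, roll, jaw
invalid input at $[0]: expected keys tx, ty, tz, roll, jaw
invalid input at $[0]: expected keys tx, ty, tz, roll, jaw
```

```bash
python3 -m inch '[{"tx":-2.5,"ty":2.2,"tz":0,"roll":0,"jaw":8.54},{"tx":-5.5,"ty":4.9,"tz":0,"roll":0,"jaw":8.54},{"tx":-8.5,"ty":7.6,"tz":0,"roll":0,"jaw":8.54},{"tx":-11.5,"ty":10.3,"tz":0,"roll":0,"jaw":8.54},{"tx":-14.5,"ty":13.0,"tz":0,"roll":0,"jaw":8.54}]'
python3 -m inch '[{"tx":-3,"ty":2.7,"tz":0,"roll":0,"jaw":8.54},{"tx":-6,"ty":5.4,"tz":0,"roll":0,"jaw":8.54},{"tx":-9,"ty":8.1,"tz":0,"roll":0,"jaw":8.54},{"tx":-12,"ty":10.8,"tz":0,"roll":0,"jaw":8.54},{"tx":-15,"ty":13.4,"tz":0,"roll":0,"jaw":8.54}]'
python3 -m inch '[{"tx":-3,"ty":2.7,"tz":0,"roll":0,"jaw":8.54},{"tx":-6,"ty":5.4,"tz":0,"roll":0,"jaw":8.54},{"tx":-9,"ty":8.1,"tz":0,"roll":0,"jaw":8.54},{"tx":-12,"ty":10.8,"tz":0,"roll":0,"jaw":8.54},{"tx":-15,"ty":13.4,"tz":0,"roll":0,"jaw":8.54}]'
python3 -m inch '[{"tx":-2.5,"ty":2.2,"tz":0,"roll":0.05,"jaw":8.54},{"tx":-5,"ty":4.4,"tz":0,"roll":0.1,"jaw":8.54},{"tx":-7,"ty":6.3,"tz":0,"roll":0.2,"jaw":8.54},{"tx":-8.5,"ty":7.7,"tz":0,"roll":0.2,"jaw":8.54},{"tx":-8.5,"ty":7.7,"tz":0,"roll":0.2,"jaw":8.54}]'
python3 g.py -210 184 10 -54.3
```

```text
time: 1.62
tcp_pos: [256.2, -361.8, 231.4]
orientation: [-0.438, 3.111, -0.0]
contact_force: [1.1, 0.4, 0.1]
width: 85.6
grip_force: 0.0
time: 2.03
tcp_pos: [363.3, -191.1, 231.7]
orientation: [-0.44, 3.109, -0.0]
contact_force: [0.8, -0.3, -0.1]
width: 85.4
grip_force: 0.0
time: 2.45
tcp_pos: [470.4, -20.6, 231.7]
orientation: [-0.44, 3.11, 0.0]
contact_force: [1.3, -1.2, -0.6]
width: 85.3
grip_force: 0.0
time: 2.87
tcp_pos: [531.3, 77.7, 230.1]
orientation: [0.131, -3.138, -0.0]
contact_force: [0.1, -0.6, -0.7]
width: 85.6
grip_force: 0.0
t 2.87 rack [-210.1  185.4] z 230.1 push ang -54.0 w 85.6 F(rack) [ 0.4 -0.5] -0.7
shift cm [ 0.05 -0.12 22.01]
roll 0.005
```

```bash
python3 -m inch '[{"tx":0,"ty":0.8,"tz":3,"roll":0,"jaw":8.54},{"tx":0,"ty":0.8,"tz":7,"roll":0,"jaw":8.54},{"tx":0,"ty":0.8,"tz":11,"roll":0,"jaw":8.54},{"tx":0,"ty":0.8,"tz":15,"roll":0,"jaw":8.54},{"tx":0,"ty":0.8,"tz":18,"roll":0,"jaw":8.54}]'
python3 -m inch '[{"tx":0,"ty":0,"tz":1.5,"roll":0,"jaw":8.54},{"tx":0,"ty":0,"tz":2.8,"roll":0,"jaw":8.54},{"tx":0,"ty":0,"tz":3.8,"roll":0,"jaw":8.54},{"tx":0,"ty":0,"tz":4,"roll":0,"jaw":8.54},{"tx":0,"ty":0,"tz":4,"roll":0,"jaw":8.54}]'
python3 - <<'E'
from h import *
f=snap("side","s1.png");t=snap("top","t1.png")["frame"][:,:,::-1]
a=cv2.resize(f["frame"][140:300,150:350,::-1],(800,640))[:600,:400*2]
b=cv2.resize(t[135:275,205:405],(400,280))
o=np.zeros((600,800,3),np.uint8);o[:320,:400]=cv2.resize(f["frame"][140:300,150:350,::-1],(400,320));o[:280,400:]=b
cv2.imwrite("pics/m1.png",o[:320])
E
python3 g.py -210 184 10 -54.3
```

```text
time: 3.28
tcp_pos: [527.7, 82.1, 48.4]
orientation: [0.126, -3.136, 0.001]
contact_force: [-0.4, -0.1, 0.5]
width: 85.4
grip_force: 0.0
time: 3.7
tcp_pos: [529.3, 82.5, 11.1]
orientation: [0.127, -3.138, 0.001]
contact_force: [0.3, -0.5, 0.7]
width: 85.6
grip_force: 0.0
t 3.8 rack [-213.8  189.2] z 12.3 push ang -54.1 w 85.3 F(rack) [ 0.4 -0.2] -0.1
shift cm [-0.01 -0.64  0.23]
roll 0.003
```

View pics/m1.png

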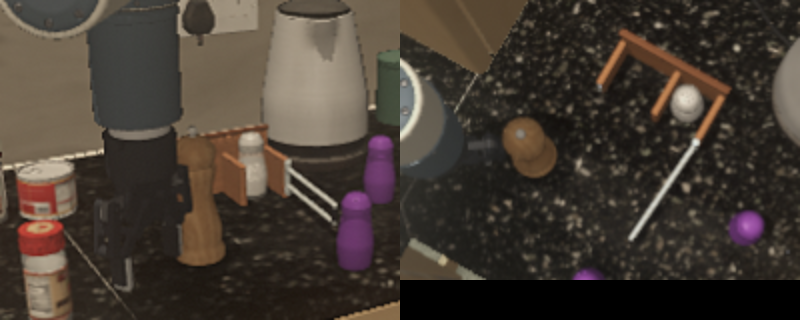

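```bash
python3 - <<'E'
import cv2
a=cv2.imread("pics/s1.png")[190:300,170:280]
cv2.imwrite("pics/m2.png",cv2.convertScaleAbs(cv2.resize(a,(600,600),interpolation=cv2.INTER_CUBIC),alpha=2,beta=20))
from h import *
f=vision.grab_frame("side");s=sense();M=R.from_rotvec(s["orientation"]).as_matrix();p=np.array(s["tcp_pos"])
for n,l in(("-y57 z0",(0,-57,0)),("-57 up13",(0,-57,-13)),("-57 up73",(0,-57,-73)),("+57 0",(0,57,0)),("+57 up73",(0,57,-73)),("+75 up73",(0,75,-73))):
    q=px(f,p+M@np.array(l));print(n,np.round((q-[170,190])*600/110))
E
```

```text
-y57 z0 [375. 439.]
-57 up13 [373. 411.]
-57 up73 [366. 277.]
+57 0 [211. 553.]
+57 up73 [196. 378.]
+75 up73 [166. 396.]
```

View pics/m2.png

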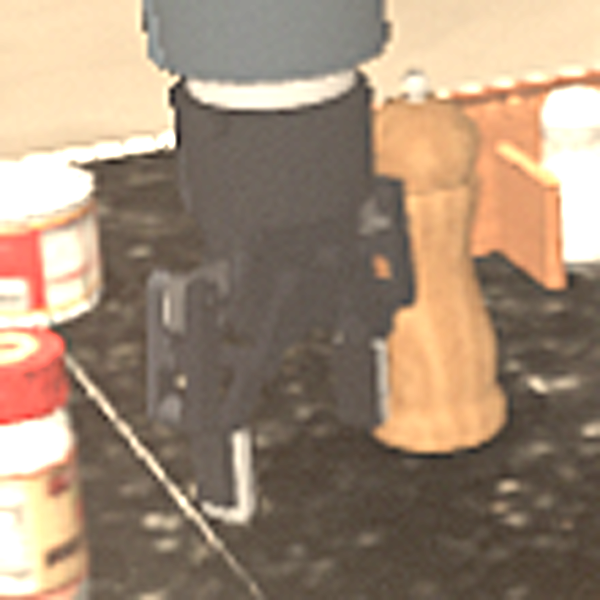

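The side crop shows the open finger's outer knuckle beside the mill at z of about 70, near crop (390,250). The open tips sit about 13 above the TCP, at (215,515). I can therefore go lower than the TCP suggests, which brings every contact down. I'll do that, nudge gently, and check for tilt.

```bash
python3 -m inch '[{"tx":0,"ty":0.3,"tz":0.6,"roll":0,"jaw":8.54},{"tx":0,"ty":0.3,"tz":1.2,"roll":0,"jaw":8.54},{"tx":0,"ty":0.3,"tz":1.6,"roll":0,"jaw":8.54},{"tx":0,"ty":0.3,"tz":1.8,"roll":0,"jaw":8.54},{"tx":0,"ty":0.3,"tz":1.8,"roll":0,"jaw":8.54}]'
python3 -m inch '[{"tx":0,"ty":-0.3,"tz":0,"roll":0,"jaw":8.54},{"tx":0,"ty":-0.7,"tz":0,"roll":0,"jaw":8.54},{"tx":0,"ty":-1.1,"tz":0,"roll":0,"jaw":8.54},{"tx":0,"ty":-1.4,"tz":0,"roll":0,"jaw":8.54},{"tx":0,"ty":-1.5,"tz":0,"roll":0,"jaw":8.54}]'
python3 g.py
python3 - <<'E'
from h import *
f=snap("side","s2.png");t=snap("top","t2.png")["frame"][:,:,::-1]
def cr(im,x,y,w,h):return cv2.convertScaleAbs(cv2.resize(im[y:y+h,x:x+w],(400,500),interpolation=cv2.INTER_CUBIC),alpha=1.6,beta=20)
cv2.imwrite("pics/m3.png",np.hstack([cr(f["frame"][:,:,::-1],190,185,88,110),cr(t,225,150,120,150)]))
E
```

```text
time: 4.27
tcp_pos: [528.6, 85.6, -7.5]
orientation: [0.127, -3.138, 0.001]
contact_force: [1.7, -0.0, 0.2]
width: 85.6
grip_force: 0.0
time: 4.68
tcp_pos: [530.9, 70.6, -6.2]
orientation: [-0.126, 3.138, 0.001]
contact_force: [-0.8, 3.0, 3.1]
width: 85.2
grip_force: 2.1
t 4.68 rack [-206.7  179.1] z -6.2 push ang -54.2 w 85.2 F(rack) [-2.2  2.2] 3.1
```

View pics/m3.png

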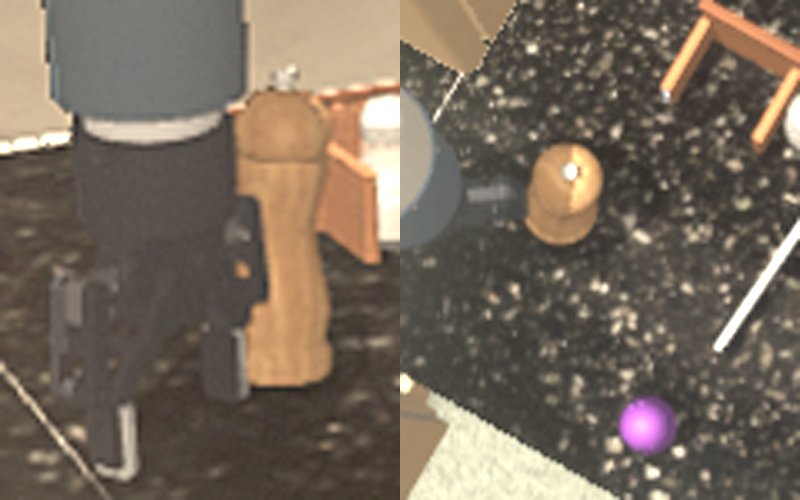

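The top crop shows the head leaning away from its foot, with the knob at crop (570,172). The knuckle is making contact high and the mill is tilting. I'll back off gently at once.

```bash
python3 -m inch '[{"tx":0,"ty":0.2,"tz":0,"roll":0,"jaw":8.54},{"tx":0,"ty":0.4,"tz":0,"roll":0,"jaw":8.54},{"tx":0,"ty":0.6,"tz":0,"roll":0,"jaw":8.54},{"tx":0,"ty":0.8,"tz":0,"roll":0,"jaw":8.54},{"tx":0,"ty":1.0,"tz":0,"roll":0,"jaw":8.54}]'
python3 -m inch '[{"tx":0,"ty":0.3,"tz":0,"roll":0,"jaw":8.54},{"tx":0,"ty":0.6,"tz":0,"roll":0,"jaw":8.54},{"tx":0,"ty":0.9,"tz":0,"roll":0,"jaw":8.54},{"tx":0,"ty":1.2,"tz":0,"roll":0,"jaw":8.54},{"tx":0,"ty":1.5,"tz":0,"roll":0,"jaw":8.54}]'
python3 g.py
python3 - <<'E'
from h import *
f=snap("side","s3.png");t=snap("top","t3.png")["frame"][:,:,::-1]
def cr(im,x,y,w,h):return cv2.convertScaleAbs(cv2.resize(im[y:y+h,x:x+w],(400,500),interpolation=cv2.INTER_CUBIC),alpha=1.6,beta=20)
cv2.imwrite("pics/m4.png",np.hstack([cr(f["frame"][:,:,::-1],190,185,88,110),cr(t,225,150,120,150)]))
E
```

```text
time: 5.2
tcp_pos: [529.2, 80.9, -7.0]
orientation: [0.127, -3.138, 0.001]
contact_force: [-0.2, -0.2, -1.0]
width: 85.3
grip_force: 0.0
time: 5.62
tcp_pos: [528.3, 96.1, -6.7]
orientation: [0.127, -3.139, 0.0]
contact_force: [0.5, 0.2, -0.6]
width: 85.1
grip_force: 0.0
t 5.62 rack [-222.2  199.5] z -6.7 push ang -54.1 w 85.1 F(rack) [0.3 0.4] -0.6
```

View pics/m4.png

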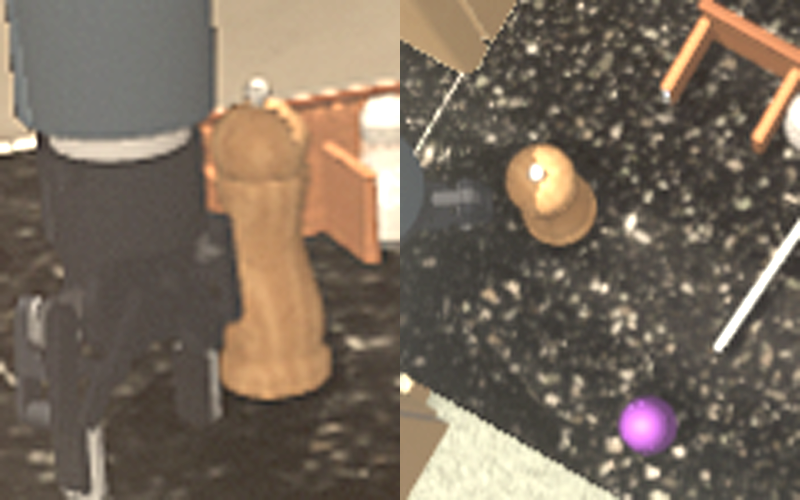

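The mill stands upright again at about its old spot, foot at (560,215). The knuckle is wider than the tip along the closing axis, so pushing that way contacts too high. I'll push instead with the 22 mm side of one open finger, along tool -x and offset about 54 mm from the axis. There the finger side is the foremost surface, and the round body (radius 38) clears the mill.

```bash
python3 -m inch '[{"tx":0,"ty":0.3,"tz":-0.9,"roll":0.12,"jaw":8.54},{"tx":0,"ty":0.3,"tz":-0.9,"roll":0.24,"jaw":8.54},{"tx":0,"ty":0.3,"tz":-0.9,"roll":0.36,"jaw":8.54},{"tx":0,"ty":0.3,"tz":-0.9,"roll":0.48,"jaw":8.54},{"tx":0,"ty":0.3,"tz":-0.9,"roll":0.6,"jaw":8.54}]'
python3 -m inch '[{"tx":0,"ty":0,"tz":0,"roll":0.12,"jaw":8.54},{"tx":0,"ty":0,"tz":0,"roll":0.24,"jaw":8.54},{"tx":0,"ty":0,"tz":0,"roll":0.36,"jaw":8.54},{"tx":0,"ty":0,"tz":0,"roll":0.48,"jaw":8.54},{"tx":0,"ty":0,"tz":0,"roll":0.6,"jaw":8.54}]'
python3 -m inch '[{"tx":0,"ty":0,"tz":0,"roll":0.12,"jaw":8.54},{"tx":0,"ty":0,"tz":0,"roll":0.24,"jaw":8.54},{"tx":0,"ty":0,"tz":0,"roll":0.37,"jaw":8.54},{"tx":0,"ty":0,"tz":0,"roll":0.37,"jaw":8.54},{"tx":0,"ty":0,"tz":0,"roll":0.37,"jaw":8.54}]'
python3 - <<'E'
from h import *
T=vision.grab_frame("top");S=vision.grab_frame("side")
from scipy.optimize import least_squares
cr=lambda u,v:(225+(u-400)*.3,150+v*.3)
print("mill foot",pt(T,*cr(560,214),8),"knob",pt(T,*cr(537,172),157))
r=least_squares(lambda p:np.r_[px(T,p)-[248,170],px(S,p)-[243,43]],[600,100,600]);print("cab",r.x,r.cost)
print(np.round(sense()["joint_positions"],2))
P=np.array([614.9,-189.7]);c,s=np.cos(-.545),np.sin(-.545);A=np.array([[c,-s],[s,c]])
for q in(pt(T,*cr(560,214),8),pt(T,*cr(537,172),157)):print(A.T@(q[:2]-P))
E
python3 g.py -143 176 2 -144
```

```text
time: 6.13
tcp_pos: [528.1, 98.7, 2.3]
orientation: [0.815, 3.034, 0.0]
contact_force: [0.3, 0.0, 0.6]
width: 85.0
grip_force: 0.0
time: 6.55
tcp_pos: [533.5, 85.5, 1.1]
orientation: [-1.611, -2.663, -0.035]
contact_force: [-0.4, -0.1, -0.8]
width: 85.2
grip_force: 0.0
time: 6.97
tcp_pos: [540.2, 40.3, -11.7]
orientation: [-1.912, -2.335, -0.181]
contact_force: [-4.6, 21.6, 29.5]
width: 85.7
grip_force: 14.6
mill foot [532.53814667 -25.42259215   8.        ] knob [541.42058133 -25.22904768 157.        ]
cab [540.69097763 -34.79787551 499.67724871] 0.1290913496341325
[ 0.24  0.45 -0.21 -0.21 -0.9  -3.05]
[-155.59424859   97.78021997]
[-148.09897326  102.55053995]
t 7.07 rack [-182.7  157.5] z -11.5 push ang -137.3 w 85.6 F(rack) [-4.3  5.4] 16.3
shift cm [-1.11  4.19 -1.47]
roll 0.117
```

Joint 6 reached its range limit and the IK shifted the tool. I'll undo that turn.

```bash
python3 -m inch '[{"tx":0,"ty":0,"tz":-0.5,"roll":-0.1,"jaw":8.54},{"tx":0,"ty":0,"tz":-0.5,"roll":-0.2,"jaw":8.54},{"tx":0,"ty":0,"tz":-0.5,"roll":-0.3,"jaw":8.54},{"tx":0,"ty":0,"tz":-0.5,"roll":-0.42,"jaw":8.54},{"tx":0,"ty":0,"tz":-0.5,"roll":-0.54,"jaw":8.54}]'
python3 - <<'E'
from h import *
f=snap("side","s5.png");t=snap("top","t5.png")["frame"][:,:,::-1]
def cr(im,x,y,w,h):return cv2.convertScaleAbs(cv2.resize(im[y:y+h,x:x+w],(400,500),interpolation=cv2.INTER_CUBIC),alpha=1.6,beta=20)
cv2.imwrite("pics/m5.png",np.hstack([cr(f["frame"][:,:,::-1],190,185,88,110),cr(t,225,150,120,150)]))
print(np.round(sense()["joint_positions"],2))
E
python3 g.py -222 199 2 -100
```

```text
time: 7.48
tcp_pos: [536.2, 39.5, -8.3]
orientation: [-1.219, -2.792, -0.216]
contact_force: [-11.4, 11.6, 23.1]
width: 85.4
grip_force: 11.3
[ 0.24  0.45 -0.21 -0.21 -0.91 -2.51]
t 7.58 rack [-185.6  155.1] z -8.1 push ang -106.3 w 85.6 F(rack) [-9.5  1.9] 14.3
shift cm [ 4.78  3.27 -0.06]
roll -0.111
```

View pics/m5.png

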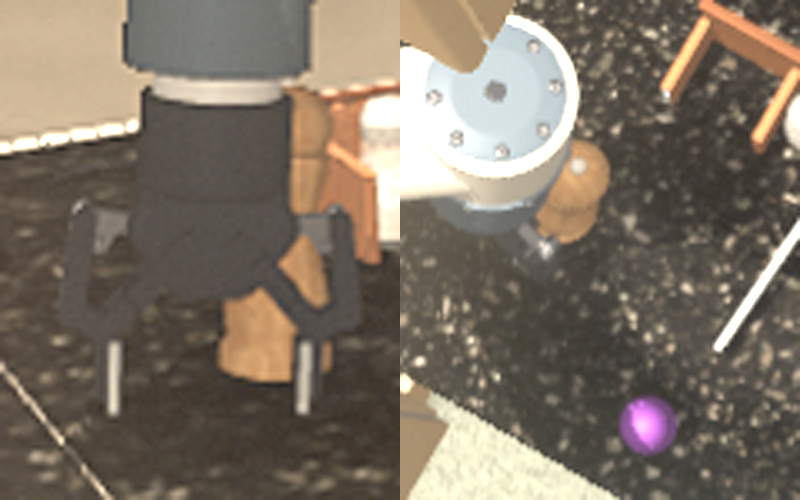

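The tool is now tilted and pressing the worktop beside the mill. The knob at (578,165) is possibly leaning. The tilt persists in the commanded pose, which is useful. I'll retreat gently.

```bash
python3 -m inch '[{"tx":0.3,"ty":0.2,"tz":-0.5,"roll":0,"jaw":8.54},{"tx":0.8,"ty":0.5,"tz":-1,"roll":0,"jaw":8.54},{"tx":1.3,"ty":0.9,"tz":-1.5,"roll":0,"jaw":8.54},{"tx":1.9,"ty":1.3,"tz":-2,"roll":0,"jaw":8.54},{"tx":2.5,"ty":1.7,"tz":-2,"roll":0,"jaw":8.54}]'
python3 -m inch '[{"tx":0.8,"ty":0.5,"tz":0,"roll":0,"jaw":8.54},{"tx":1.6,"ty":1,"tz":0,"roll":0,"jaw":8.54},{"tx":2.4,"ty":1.6,"tz":0,"roll":0,"jaw":8.54},{"tx":3.2,"ty":2.2,"tz":0,"roll":0,"jaw":8.54},{"tx":4,"ty":2.7,"tz":0,"roll":0,"jaw":8.54}]'
python3 - <<'E'
from h import *
f=snap("side","s6.png");t=snap("top","t6.png")["frame"][:,:,::-1]
def cr(im,x,y,w,h):return cv2.convertScaleAbs(cv2.resize(im[y:y+h,x:x+w],(400,500),interpolation=cv2.INTER_CUBIC),alpha=1.6,beta=20)
cv2.imwrite("pics/m6.png",np.hstack([cr(f["frame"][:,:,::-1],190,185,88,110),cr(t,225,150,120,150)]))
s=sense();print(np.round(s["joint_positions"],2),"\n",R.from_rotvec(s["orientation"]).as_matrix().round(3))
E
python3 g.py
```

```text
time: 8.0
tcp_pos: [535.0, 64.4, 16.6]
orientation: [-1.227, -2.794, -0.215]
contact_force: [0.3, 0.3, 0.3]
width: 85.3
grip_force: 0.0
time: 8.42
tcp_pos: [527.0, 112.0, 23.0]
orientation: [-1.226, -2.792, -0.213]
contact_force: [0.3, 0.1, -0.6]
width: 85.2
grip_force: 0.0
[ 0.39  0.39 -0.2  -0.2  -0.95 -2.67] 
 [[-0.676  0.736 -0.021]
 [ 0.725  0.67   0.161]
 [ 0.133  0.094 -0.987]]
t 8.52 rack [-231.8  212.8] z 23.3 push ang -106.5 w 85.2 F(rack) [ 1.1 -1.4] 0.3
```

View pics/m6.png

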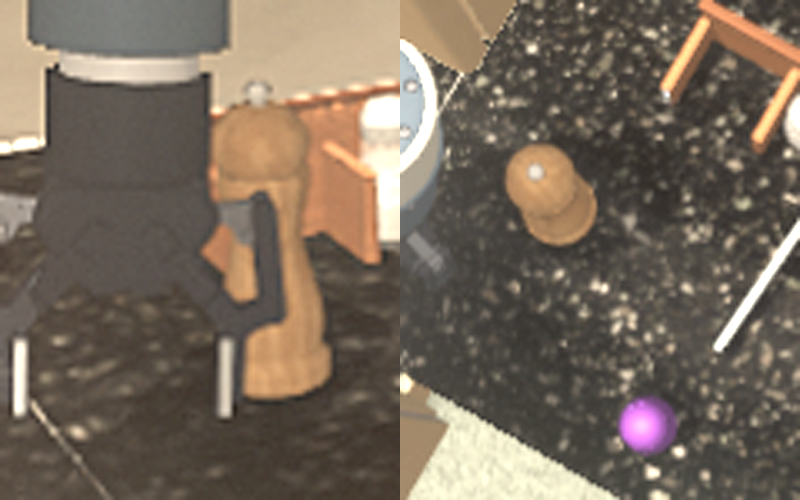

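The mill is upright and unmoved, foot at (560,214). That was my last view, so from here I'll measure by code. Since a tilt persists, I'll create a useful one in free space by stretching toward the push direction at the reach limit. That should let the fingertips lead the body.

```bash
cat > w.py <<'E'
from h import *
import sys
st=sense();p=np.array(st["tcp_pos"]);M=R.from_rotvec(st["orientation"]).as_matrix();z=M[:,2]
print("t",round(st["time"],2),"p",p.round(1),"tilt",round(np.degrees(np.arccos(-z[2])),1),"lead az",round(np.degrees(np.arctan2(z[1],z[0])),1),"y az",round(np.degrees(np.arctan2(M[1,1],M[0,1])),1),"q",np.round(st["joint_positions"],2),"F",np.round(st["contact_force"],1))
for a in sys.argv[1:]:
    t=np.array(eval(a),float);print(a,"shift cm",np.round(M.T@(t-p)/10,2),round(np.linalg.norm(t-p)/10,1));p=t
E
python3 w.py "[450,90,60]" "[430,60,300]" "[330,-250,330]" "[380,-560,340]"
```

```text
t 8.52 p [527.  112.5  23.3] tilt 9.4 lead az 97.3 y az 42.3 q [ 0.39  0.39 -0.2  -0.2  -0.95 -2.67] F [ 0.2 -1.7  0.3]
[450,90,60] shift cm [ 4.07 -6.83 -3.83] 8.8
[430,60,300] shift cm [  2.36  -1.23 -24.12] 24.3
[330,-250,330] shift cm [-15.31 -27.85  -7.75] 32.7
[380,-560,340] shift cm [-25.71 -16.99  -6.09] 31.4
```

```bash
python3 -m inch '[{"tx":1.2,"ty":-2,"tz":-1.1,"roll":0,"jaw":8.54},{"tx":2.8,"ty":-4.7,"tz":-2.6,"roll":0,"jaw":8.54},{"tx":4.1,"ty":-6.8,"tz":-4,"roll":0,"jaw":8},{"tx":4.6,"ty":-7.1,"tz":-7.8,"roll":0,"jaw":7},{"tx":5,"ty":-7.3,"tz":-11.8,"roll":0,"jaw":6}]'
python3 -m inch '[{"tx":0.4,"ty":-0.2,"tz":-4,"roll":0,"jaw":5},{"tx":0.8,"ty":-0.4,"tz":-8,"roll":0,"jaw":4},{"tx":1.2,"ty":-0.6,"tz":-12,"roll":0,"jaw":3},{"tx":1.5,"ty":-0.8,"tz":-16,"roll":0,"jaw":2.6},{"tx":0,"ty":-3.6,"tz":-17,"roll":0,"jaw":2.6}]'
python3 -m inch '[{"tx":-1.9,"ty":-3.4,"tz":-1,"roll":0,"jaw":2.6},{"tx":-3.7,"ty":-6.8,"tz":-2,"roll":0,"jaw":2.6},{"tx":-5.5,"ty":-10.2,"tz":-3,"roll":0,"jaw":2.6},{"tx":-7.3,"ty":-13.6,"tz":-3.6,"roll":0,"jaw":2.6},{"tx":-9.2,"ty":-17,"tz":-4.4,"roll":0,"jaw":2.6}]'
python3 w.py  "[330,-250,330]" "[380,-540,340]"
```

```text
time: 8.93
tcp_pos: [438.7, 78.2, 138.9]
orientation: [-1.226, -2.789, -0.207]
contact_force: [2.2, 0.8, 0.3]
width: 60.5
grip_force: 0.0
time: 9.35
tcp_pos: [421.8, 29.0, 310.4]
orientation: [-1.226, -2.803, -0.223]
contact_force: [1.1, -0.5, 0.4]
width: 25.9
grip_force: 0.0
time: 9.77
tcp_pos: [355.4, -161.0, 319.3]
orientation: [-1.227, -2.793, -0.214]
contact_force: [1.1, -1.3, 0.9]
width: 26.1
grip_force: 0.0
t 9.77 p [ 355.4 -161.   319.3] tilt 9.3 lead az 97.1 y az 42.2 q [-0.18 -0.01  0.07 -0.16 -1.7  -2.24] F [ 1.1 -1.3  0.9]
[330,-250,330] shift cm [-4.6  -7.72 -2.44] 9.3
[380,-540,340] shift cm [-24.29 -15.62  -5.76] 29.4
```

```bash
python3 -m inch '[{"tx":-2,"ty":-3.4,"tz":-1,"roll":0,"jaw":2.6},{"tx":-4.6,"ty":-6.5,"tz":-2,"roll":0,"jaw":2.6},{"tx":-8,"ty":-8.7,"tz":-3,"roll":0,"jaw":2.6},{"tx":-11.4,"ty":-10.9,"tz":-3.8,"roll":0,"jaw":2.6},{"tx":-14.8,"ty":-13.1,"tz":-4.6,"roll":0,"jaw":2.6}]'
python3 -m inch '[{"tx":-3.3,"ty":-2.2,"tz":-0.8,"roll":0,"jaw":2.6},{"tx":-6.6,"ty":-4.4,"tz":-1.6,"roll":0,"jaw":2.6},{"tx":-9.9,"ty":-6.4,"tz":-2.4,"roll":0,"jaw":2.6},{"tx":-13,"ty":-8.4,"tz":-3,"roll":0,"jaw":2.6},{"tx":-14.2,"ty":-9.2,"tz":-3.4,"roll":0,"jaw":2.6}]'
python3 w.py  "[440,-640,340]" "[470,-690,340]"
```

```text
time: 10.18
tcp_pos: [360.3, -364.3, 332.6]
orientation: [-1.228, -2.792, -0.214]
contact_force: [2.4, 0.5, 0.6]
width: 26.1
grip_force: 0.0
time: 10.6
tcp_pos: [389.0, -535.5, 334.3]
orientation: [-1.229, -2.785, -0.217]
contact_force: [0.5, -0.7, -0.3]
width: 26.2
grip_force: 0.0
t 10.6 p [ 389.  -535.5  334.3] tilt 9.6 lead az 98.4 y az 42.0 q [-0.77  0.66  1.05 -0.12 -2.08 -1.69] F [ 0.5 -0.7 -0.3]
[440,-640,340] shift cm [-10.94  -3.14  -2.41] 11.6
[470,-690,340] shift cm [-5.65 -1.11 -0.9 ] 5.8
```

```bash
python3 -m inch '[{"tx":-3.3,"ty":-1,"tz":-0.7,"roll":0,"jaw":2.6},{"tx":-6.6,"ty":-2,"tz":-1.4,"roll":0,"jaw":2.6},{"tx":-9.9,"ty":-2.8,"tz":-2.1,"roll":0,"jaw":2.6},{"tx":-12.9,"ty":-3.5,"tz":-2.7,"roll":0,"jaw":2.6},{"tx":-15.9,"ty":-4.1,"tz":-3.2,"roll":0,"jaw":2.6}]'
python3 w.py  "[440,-640,340]" "[500,-730,340]"
```

```text
time: 11.02
tcp_pos: [420.6, -605.1, 300.6]
orientation: [-1.238, -2.812, -0.194]
contact_force: [-0.3, 0.0, -0.2]
width: 26.6
grip_force: 0.0
t 11.02 p [ 420.6 -605.1  300.6] tilt 8.1 lead az 92.8 y az 42.2 q [-0.8   0.93  1.5  -0.12 -2.24 -1.67] F [-0.3  0.  -0.2]
[440,-640,340] shift cm [-3.42 -0.55 -4.4 ] 5.6
[500,-730,340] shift cm [-10.62  -1.59  -1.31] 10.8
```

```bash
python3 -m inch '[{"tx":-4,"ty":-0.6,"tz":-2,"roll":0,"jaw":2.6},{"tx":-8,"ty":-1.2,"tz":-3,"roll":0,"jaw":2.6},{"tx":-12,"ty":-1.8,"tz":-4,"roll":0,"jaw":2.6},{"tx":-16,"ty":-2.4,"tz":-4,"roll":0,"jaw":2.6},{"tx":-20,"ty":-3,"tz":-4,"roll":0,"jaw":2.6}]'
python3 w.py  "[440,-640,340]" "[500,-730,340]"
```

```text
time: 11.43
tcp_pos: [440.6, -634.1, 265.4]
orientation: [-1.253, -2.843, -0.166]
contact_force: [-0.3, -0.8, 0.0]
width: 25.8
grip_force: 0.0
t 11.43 p [ 440.6 -634.1  265.4] tilt 6.3 lead az 82.0 y az 42.3 q [-0.8   0.98  1.5  -0.1  -2.16 -1.65] F [-0.3 -0.8  0. ]
[440,-640,340] shift cm [ 0.13  0.2  -7.48] 7.5
[500,-730,340] shift cm [-10.66  -1.61  -0.89] 10.8
```

```bash
python3 -m inch '[{"tx":-4,"ty":-0.6,"tz":-5,"roll":0,"jaw":2.6},{"tx":-8,"ty":-1.2,"tz":-9,"roll":0,"jaw":2.6},{"tx":-12,"ty":-1.8,"tz":-13,"roll":0,"jaw":2.6},{"tx":-16,"ty":-2.4,"tz":-17,"roll":0,"jaw":2.6},{"tx":-20,"ty":-3,"tz":-20,"roll":0,"jaw":2.6}]'
python3 w.py
python3 -m inch '[{"tx":-40,"ty":-6,"tz":-15,"roll":0,"jaw":2.6},{"tx":-40,"ty":-6,"tz":-15,"roll":0,"jaw":2.6},{"tx":-40,"ty":-6,"tz":-15,"roll":0,"jaw":2.6},{"tx":-40,"ty":-6,"tz":-15,"roll":0,"jaw":2.6},{"tx":-40,"ty":-6,"tz":-15,"roll":0,"jaw":2.6}]'
python3 w.py
```

```text
time: 11.85
tcp_pos: [433.4, -633.1, 291.6]
orientation: [-1.267, -2.869, -0.139]
contact_force: [-1.6, 0.5, 0.4]
width: 25.9
grip_force: 0.0
t 11.85 p [ 433.4 -633.1  291.6] tilt 5.1 lead az 67.7 y az 42.3 q [-0.81  0.94  1.5  -0.1  -2.16 -1.65] F [-1.6  0.5  0.4]
time: 12.27
tcp_pos: [450.9, -660.1, 256.7]
orientation: [1.26, 2.85, 0.113]
contact_force: [0.8, 0.4, 0.2]
width: 25.9
grip_force: 0.0
t 12.27 p [ 450.9 -660.1  256.7] tilt 4.3 lead az 48.4 y az 42.3 q [-0.81  0.99  1.5  -0.09 -2.09 -1.63] F [0.8 0.4 0.2]
```

```bash
for i in 1 2; do
python3 -m inch '[{"tx":-40,"ty":-4,"tz":-30,"roll":0,"jaw":2},{"tx":-40,"ty":-4,"tz":-30,"roll":0,"jaw":2},{"tx":-40,"ty":-4,"tz":-30,"roll":0,"jaw":2},{"tx":-40,"ty":-4,"tz":-30,"roll":0,"jaw":2},{"tx":-40,"ty":-4,"tz":-30,"roll":0,"jaw":2}]' >/dev/null
python3 w.py; done
```

```text
t 12.68 p [ 454.1 -660.6  276.1] tilt 4.3 lead az 19.6 y az 42.3 q [-0.81  0.97  1.5  -0.08 -2.07 -1.64] F [0.6 0.  0.2]
t 13.1 p [ 456.3 -660.7  293.8] tilt 5.2 lead az -1.6 y az 42.3 q [-0.8   0.95  1.5  -0.07 -2.06 -1.64] F [ 0.1  0.6 -0.6]
```

```bash
for i in 1 2 3 4 5 6; do
python3 -m inch '[{"tx":-40,"ty":-6,"tz":-25,"roll":0,"jaw":2},{"tx":-40,"ty":-6,"tz":-25,"roll":0,"jaw":2},{"tx":-40,"ty":-6,"tz":-25,"roll":0,"jaw":2},{"tx":-40,"ty":-6,"tz":-25,"roll":0,"jaw":2},{"tx":-40,"ty":-6,"tz":-25,"roll":0,"jaw":2}]' >/dev/null
python3 w.py; done
```

```text
t 13.52 p [ 457.  -669.9  301.4] tilt 6.5 lead az -16.1 y az 42.2 q [-0.81  0.94  1.5  -0.06 -2.03 -1.63] F [ 0.2  0.4 -0.4]
t 13.93 p [ 457.  -676.7  314. ] tilt 8.2 lead az -25.7 y az 42.2 q [-0.81  0.92  1.5  -0.06 -2.01 -1.63] F [ 0.6  0.4 -0.6]
t 14.35 p [ 456.1 -681.8  329.3] tilt 10.1 lead az -31.9 y az 42.1 q [-0.81  0.91  1.5  -0.05 -1.99 -1.62] F [-0.3  0.1  0.1]
t 14.77 p [ 454.3 -685.1  347.3] tilt 12.0 lead az -36.2 y az 42.1 q [-0.81  0.89  1.5  -0.04 -1.98 -1.62] F [-0.2  0.3  0.4]
t 15.18 p [ 451.6 -686.8  367.4] tilt 14.0 lead az -39.3 y az 42.0 q [-0.81  0.87  1.5  -0.03 -1.96 -1.62] F [0.  0.6 0.6]
t 15.6 p [ 448.2 -686.9  389.3] tilt 16.0 lead az -41.7 y az 41.9 q [-0.81  0.84  1.5  -0.03 -1.95 -1.61] F [ 0.6 -0.2 -0.1]
```

```bash
for i in 1 2 3 4 5; do
python3 -m inch '[{"tx":-40,"ty":-8,"tz":-12,"roll":0,"jaw":2},{"tx":-40,"ty":-8,"tz":-12,"roll":0,"jaw":2},{"tx":-40,"ty":-8,"tz":-12,"roll":0,"jaw":2},{"tx":-40,"ty":-8,"tz":-12,"roll":0,"jaw":2},{"tx":-40,"ty":-8,"tz":-12,"roll":0,"jaw":2}]' >/dev/null
python3 w.py; done
```

```text
t 16.02 p [ 454.9 -710.9  378.1] tilt 18.0 lead az -43.6 y az 41.8 q [-0.83  0.86  1.5  -0.02 -1.89 -1.6 ] F [ 0.7  0.9 -0.4]
t 16.43 p [ 459.1 -729.7  376.6] tilt 20.2 lead az -45.3 y az 41.7 q [-0.84  0.87  1.5  -0.02 -1.85 -1.59] F [-0.9  0.1 -0.8]
t 16.85 p [ 461.6 -744.5  380.6] tilt 22.3 lead az -46.7 y az 41.5 q [-0.84  0.87  1.5  -0.01 -1.81 -1.58] F [-0.4  0.2  0.2]
t 17.27 p [ 462.5 -756.1  389.7] tilt 24.6 lead az -47.9 y az 41.4 q [-0.85  0.87  1.5  -0.01 -1.77 -1.57] F [0.6 0.4 0.8]
t 17.68 p [ 462.  -764.6  403.3] tilt 26.8 lead az -49.0 y az 41.2 q [-0.85  0.86  1.5   0.   -1.74 -1.57] F [ 0.6  1.2 -0.4]
```

Tilt is now 27° with its lead along rack -18°, and the cradle side (tool -x) faces the same way. Now back to the mill.

```bash
sed -i 's/^d=.*/d=A.T@-M[:2,0];ang=np.degrees(np.arctan2(d[1],d[0]))/' g.py; python3 w.py "[420,-500,340]" "[390,-300,320]" "[410,-100,300]" "[470,20,200]" "[509,20,30]"
```

```text
t 17.68 p [ 462.  -764.6  403.3] tilt 26.8 lead az -49.0 y az 41.2 q [-0.85  0.86  1.5   0.   -1.74 -1.57] F [ 0.6  1.2 -0.4]
[420,-500,340] shift cm [23.09 14.27 -4.59] 27.5
[390,-300,320] shift cm [16.1  10.91 -5.9 ] 20.3
[410,-100,300] shift cm [13.15 14.68 -4.42] 20.2
[470,20,200] shift cm [ 9.04 12.43  6.62] 16.7
[509,20,30] shift cm [ 5.37  2.96 16.33] 17.4
```

```bash
python3 -m inch '[{"tx":2.5,"ty":1.5,"tz":-0.5,"roll":0,"jaw":2.6},{"tx":5.8,"ty":3.6,"tz":-1.2,"roll":0,"jaw":2.6},{"tx":9.2,"ty":5.7,"tz":-1.8,"roll":0,"jaw":2.6},{"tx":12.6,"ty":7.8,"tz":-2.5,"roll":0,"jaw":2.6},{"tx":16,"ty":9.9,"tz":-3.2,"roll":0,"jaw":2.6}]'
python3 -m inch '[{"tx":3.4,"ty":2.1,"tz":-0.7,"roll":0,"jaw":2.6},{"tx":7.1,"ty":4.3,"tz":-1.4,"roll":0,"jaw":2.6},{"tx":10.3,"ty":6.5,"tz":-2.6,"roll":0,"jaw":2.6},{"tx":13.5,"ty":8.7,"tz":-3.8,"roll":0,"jaw":2.6},{"tx":16.7,"ty":10.9,"tz":-5,"roll":0,"jaw":2.6}]'
python3 w.py "[400,-100,300]" "[470,20,200]" "[509,20,30]"
```

```text
time: 18.1
tcp_pos: [444.4, -645.1, 375.4]
orientation: [1.118, 2.462, -0.268]
contact_force: [1.5, 0.7, 1.7]
width: 26.0
grip_force: 0.0
time: 18.52
tcp_pos: [413.1, -443.1, 345.5]
orientation: [1.117, 2.462, -0.268]
contact_force: [2.1, 0.8, 0.3]
width: 25.8
grip_force: 0.0
t 18.52 p [ 413.1 -443.1  345.5] tilt 26.8 lead az -49.0 y az 41.2 q [-0.46  0.03 -0.05  0.2  -1.07 -2.02] F [2.1 0.8 0.3]
[400,-100,300] shift cm [25.87 21.6  -8.  ] 34.6
[470,20,200] shift cm [ 8.46 13.18  6.91] 17.1
[509,20,30] shift cm [ 5.38  2.96 16.33] 17.4
```

```bash
python3 -m inch '[{"tx":2.9,"ty":2.4,"tz":-0.9,"roll":0,"jaw":2.6},{"tx":5.8,"ty":4.8,"tz":-1.8,"roll":0,"jaw":2.6},{"tx":8.7,"ty":7.2,"tz":-2.7,"roll":0,"jaw":2.6},{"tx":11.6,"ty":9.6,"tz":-3.6,"roll":0,"jaw":2.6},{"tx":14.5,"ty":12,"tz":-4.5,"roll":0,"jaw":2.6}]'
python3 -m inch '[{"tx":2.9,"ty":2.4,"tz":-0.9,"roll":0,"jaw":2.6},{"tx":5.8,"ty":4.8,"tz":-1.8,"roll":0,"jaw":2.6},{"tx":8.7,"ty":7.2,"tz":-2.7,"roll":0,"jaw":2.6},{"tx":11.4,"ty":9.6,"tz":-3.5,"roll":0,"jaw":2.6},{"tx":13.1,"ty":12.2,"tz":-2.1,"roll":0,"jaw":2.6}]'
python3 w.py "[465,25,180]" "[503,25,30]"; python3 g.py -199 130 30 -27
```

```text
time: 18.93
tcp_pos: [405.0, -252.2, 320.5]
orientation: [1.118, 2.46, -0.268]
contact_force: [2.1, 0.6, -0.2]
width: 26.0
grip_force: 0.0
time: 19.35
tcp_pos: [422.8, -92.4, 290.1]
orientation: [1.087, 2.496, -0.247]
contact_force: [1.0, -0.7, -0.2]
width: 25.7
grip_force: 0.0
t 19.35 p [422.8 -92.4 290.1] tilt 25.5 lead az -47.1 y az 42.9 q [ 0.52 -0.23 -0.5   0.46 -1.23 -3.05] F [ 1.  -0.7 -0.2]
[465,25,180] shift cm [ 9.91 11.09  7.46] 16.6
[503,25,30] shift cm [ 4.13  2.79 14.65] 15.5
t 19.35 rack [-214.7  -16.4] z 290.1 push ang -15.8 w 25.7 F(rack) [ 1.2 -0.1] -0.2
shift cm [13.45 14.52 22.39]
roll 0.195
```

```bash
for i in 1 2 3 4; do python3 -m inch '[{"tx":0,"ty":0,"tz":0,"roll":-0.12,"jaw":2.6},{"tx":0,"ty":0,"tz":0,"roll":-0.24,"jaw":2.6},{"tx":0,"ty":0,"tz":0,"roll":-0.36,"jaw":2.6},{"tx":0,"ty":0,"tz":0,"roll":-0.48,"jaw":2.6},{"tx":0,"ty":0,"tz":0,"roll":-0.6,"jaw":2.6}]' >/dev/null; done
python3 -m inch '[{"tx":0,"ty":0,"tz":0,"roll":-0.12,"jaw":2.6},{"tx":0,"ty":0,"tz":0,"roll":-0.24,"jaw":2.6},{"tx":0,"ty":0,"tz":0,"roll":-0.36,"jaw":2.6},{"tx":0,"ty":0,"tz":0,"roll":-0.48,"jaw":2.6},{"tx":0,"ty":0,"tz":0,"roll":-0.55,"jaw":2.6}]'
sed -i 's/^d=.*/d=A.T@M[:2,0];ang=np.degrees(np.arctan2(d[1],d[0]))/' g.py
python3 w.py "[440,20,200]" "[500,26,60]"; python3 g.py -199 128 60 -27
```

```text
time: 21.43
tcp_pos: [422.3, -96.1, 287.5]
orientation: [2.561, -1.429, 0.625]
contact_force: [0.3, 1.1, 0.2]
width: 25.8
grip_force: 0.0
t 21.43 p [422.3 -96.1 287.5] tilt 25.4 lead az -48.2 y az -147.4 q [ 0.51 -0.23 -0.5   0.46 -1.23 -0.1 ] F [0.3 1.1 0.2]
[440,20,200] shift cm [-11.93  -7.06   4.7 ] 14.6
[500,26,60] shift cm [-3.61 -4.3  14.17] 15.2
t 21.43 rack [-213.2  -19.8] z 287.5 push ang -28.2 w 25.8 F(rack) [-0.3  1.1] 0.2
shift cm [-14.79 -12.13  19.29]
roll -0.02
```

```bash
python3 -m inch '[{"tx":-3,"ty":-1.8,"tz":1.2,"roll":0,"jaw":2.6},{"tx":-6,"ty":-3.5,"tz":2.4,"roll":0,"jaw":2.6},{"tx":-9,"ty":-5.3,"tz":3.5,"roll":0,"jaw":2.6},{"tx":-11.9,"ty":-7,"tz":4.7,"roll":0,"jaw":2.6},{"tx":-12.8,"ty":-8.2,"tz":8.2,"roll":0,"jaw":2.6}]'
python3 g.py -199 128 50 -28
python3 - <<'E'
from h import *
P=np.array([614.9,-189.7]);c,s=np.cos(-.545),np.sin(-.545);A=np.array([[c,-s],[s,c]])
for n in("side","top"):
    f=snap(n,"n_%s.png"%n)
    for d in vision.boxes_of(n,"pepper_mill")[:2]:print(n,round(d["p"],2),np.round(d["centre"]),np.round(A.T@(np.array(d["centre"])[:2]-P)))
E
```

```text
time: 21.85
tcp_pos: [458.5, 26.7, 167.4]
orientation: [2.566, -1.434, 0.632]
contact_force: [1.4, 0.8, 1.1]
width: 26.3
grip_force: 0.0
t 21.85 rack [-246.  104.] z 167.4 push ang -28.4 w 26.3 F(rack) [0.8 1.4] 1.1
shift cm [-2.24 -3.21 12.26]
roll -0.006
side 0.77 [527.  -5.  70.] [-171.  112.]
top 0.65 [530. -29. 136.] [-156.   93.]
```

```bash
python3 -m inch '[{"tx":-0.6,"ty":-0.8,"tz":3,"roll":0,"jaw":2.6},{"tx":-1.1,"ty":-1.6,"tz":6,"roll":0,"jaw":2.6},{"tx":-1.7,"ty":-2.4,"tz":9,"roll":0,"jaw":2.6},{"tx":-2.1,"ty":-3.1,"tz":11.5,"roll":0,"jaw":2.6},{"tx":-2.2,"ty":-3.2,"tz":12.3,"roll":0,"jaw":2.6}]'
python3 g.py -199.5 126 13 -28
```

```text
time: 22.47
tcp_pos: [509.4, 15.9, 46.8]
orientation: [2.556, -1.438, 0.625]
contact_force: [-0.5, 0.0, 0.1]
width: 26.2
grip_force: 0.0
t 22.47 rack [-196.8  121.1] z 46.8 push ang -28.6 w 26.2 F(rack) [-0.4 -0.2] 0.1
shift cm [-1.86 -0.05  2.88]
roll -0.01
```

```bash
python3 -m inch '[{"tx":-0.6,"ty":0,"tz":1,"roll":0,"jaw":2.6},{"tx":-1.2,"ty":0,"tz":2,"roll":0,"jaw":2.6},{"tx":-1.8,"ty":0,"tz":2.7,"roll":0,"jaw":2.6},{"tx":-1.9,"ty":0,"tz":2.9,"roll":0,"jaw":2.6},{"tx":-1.9,"ty":0,"tz":2.9,"roll":0,"jaw":2.6}]'
python3 g.py -182 116.5 13 -28;python3 g.py -93 47.7 13 -28
```

```text
time: 22.88
tcp_pos: [509.3, 22.1, 15.0]
orientation: [2.557, -1.438, 0.629]
contact_force: [0.6, 0.1, -0.2]
width: 25.9
grip_force: 0.0
t 22.88 rack [-200.1  126.3] z 15.0 push ang -28.6 w 25.9 F(rack) [0.5 0.4] -0.2
shift cm [1.78 0.09 1.04]
roll -0.011
t 22.88 rack [-200.1  126.3] z 15.0 push ang -28.6 w 25.9 F(rack) [0.5 0.4] -0.2
shift cm [11.85  2.28  5.57]
roll -0.011
```

```bash
python3 -m inch '[{"tx":0.4,"ty":0,"tz":0.2,"roll":0,"jaw":2.6},{"tx":0.8,"ty":0,"tz":0.4,"roll":0,"jaw":2.6},{"tx":1.2,"ty":0.1,"tz":0.6,"roll":0,"jaw":2.6},{"tx":1.5,"ty":0.1,"tz":0.75,"roll":0,"jaw":2.6},{"tx":1.8,"ty":0.1,"tz":0.9,"roll":0,"jaw":2.6}]'
python3 -m inch '[{"tx":0.5,"ty":0.1,"tz":0.23,"roll":0,"jaw":2.6},{"tx":1,"ty":0.2,"tz":0.46,"roll":0,"jaw":2.6},{"tx":1.5,"ty":0.3,"tz":0.7,"roll":0,"jaw":2.6},{"tx":2,"ty":0.45,"tz":0.93,"roll":0,"jaw":2.6},{"tx":2.5,"ty":0.55,"tz":1.15,"roll":0,"jaw":2.6}]'
python3 g.py -93 47.7 13 -28
cat > mill.py <<'E'
from h import *
P=np.array([614.9,-189.7]);c,s=np.cos(-.545),np.sin(-.545);A=np.array([[c,-s],[s,c]])
import sys,time
bg=cv2.imread("pics/top0.png")
for n in("side","top"):
    f=snap(n,"n%s_%d.png"%(n,int(time.time())))
    for d in vision.boxes_of(n,"pepper_mill")[:1]:print(n,round(d["p"],2),np.round(d["centre"]),np.round(A.T@(np.array(d["centre"])[:2]-P)))
    h=cv2.cvtColor(f["frame"],cv2.COLOR_RGB2HSV)
    # knob: brightest unsaturated spot near mill head
    if n=="top":
        m=cv2.inRange(h,(5,70,60),(22,220,255));k,l,st,ce=cv2.connectedComponentsWithStats(m)
        for i in range(1,k):
            if 60<st[i,4]<900 and 240<ce[i,0]<400 and 130<ce[i,1]<260:print("blob",st[i].tolist(),ce[i].round(1),"rack@80",np.round(A.T@(pt(f,*ce[i],80)[:2]-P)))
E
python3 mill.py
```

```text
time: 23.3
tcp_pos: [518.8, 4.5, 13.4]
orientation: [2.557, -1.438, 0.626]
contact_force: [0.0, 1.5, 0.4]
width: 26.2
grip_force: 0.8
time: 23.72
tcp_pos: [528.9, -21.6, 13.0]
orientation: [2.558, -1.437, 0.626]
contact_force: [-1.3, 2.8, 2.6]
width: 25.9
grip_force: 1.4
t 23.72 rack [-160.7   99.2] z 13.0 push ang -28.5 w 25.9 F(rack) [-2.5  1.7] 2.6
shift cm [7.62 1.59 3.41]
roll -0.009
side 0.68 [535. -28.  26.] [-152.   96.]
top 0.73 [535. -55. 134.] [-138.   74.]
blob [268, 185, 27, 36, 615] [281.  204.4] rack@80 [-129.   82.]
```

```bash
python3 -m inch '[{"tx":0.5,"ty":0.1,"tz":0.22,"roll":0,"jaw":2.6},{"tx":1,"ty":0.2,"tz":0.45,"roll":0,"jaw":2.6},{"tx":1.5,"ty":0.31,"tz":0.67,"roll":0,"jaw":2.6},{"tx":2.05,"ty":0.43,"tz":0.92,"roll":0,"jaw":2.6},{"tx":2.6,"ty":0.54,"tz":1.16,"roll":0,"jaw":2.6}]'
python3 -m inch '[{"tx":0.5,"ty":0.1,"tz":0.22,"roll":0,"jaw":2.6},{"tx":1,"ty":0.2,"tz":0.45,"roll":0,"jaw":2.6},{"tx":1.5,"ty":0.31,"tz":0.67,"roll":0,"jaw":2.6},{"tx":2,"ty":0.42,"tz":0.9,"roll":0,"jaw":2.6},{"tx":2.5,"ty":0.52,"tz":1.12,"roll":0,"jaw":2.6}]'
python3 g.py -93 47.7 13 -28;python3 mill.py
```

```text
time: 24.33
tcp_pos: [539.3, -48.9, 12.7]
orientation: [2.557, -1.437, 0.625]
contact_force: [-0.1, 0.5, -0.2]
width: 25.5
grip_force: 0.5
time: 24.75
tcp_pos: [549.6, -74.7, 12.8]
orientation: [2.557, -1.437, 0.626]
contact_force: [0.5, 0.4, -0.4]
width: 26.1
grip_force: 0.5
t 24.75 rack [-115.5   64.5] z 12.8 push ang -28.5 w 26.1 F(rack) [0.2 0.6] -0.4
shift cm [2.52 0.5  1.12]
roll -0.009
side 0.74 [554. -83.  23.] [-108.   59.]
top 0.75 [ 557. -108.  138.] [-92.  40.]
```

```bash
python3 -m inch '[{"tx":0.5,"ty":0.1,"tz":0.22,"roll":0,"jaw":2.6},{"tx":1,"ty":0.2,"tz":0.45,"roll":0,"jaw":2.6},{"tx":1.5,"ty":0.31,"tz":0.67,"roll":0,"jaw":2.6},{"tx":2,"ty":0.42,"tz":0.9,"roll":0,"jaw":2.6},{"tx":2.5,"ty":0.52,"tz":1.12,"roll":0,"jaw":2.6}]'
python3 mill.py
python3 -m inch '[{"tx":-0.8,"ty":0,"tz":-0.35,"roll":0,"jaw":2.6},{"tx":-1.8,"ty":0,"tz":-0.8,"roll":0,"jaw":2.6},{"tx":-2,"ty":0,"tz":-0.9,"roll":-0.12,"jaw":2.6},{"tx":-2,"ty":0,"tz":-0.9,"roll":-0.24,"jaw":2.6},{"tx":-2,"ty":0,"tz":-0.9,"roll":-0.36,"jaw":2.6}]'
python3 g.py -112 31.5 14 0
```

```text
time: 25.37
tcp_pos: [559.9, -100.6, 12.9]
orientation: [2.557, -1.437, 0.626]
contact_force: [-0.6, 1.2, 0.5]
width: 26.0
grip_force: 0.6
side 0.75 [ 562. -107.   20.] [-88.  43.]
top 0.78 [ 568. -133.  137.] [-70.  24.]
time: 25.98
tcp_pos: [547.4, -80.3, 12.6]
orientation: [2.718, -0.925, 0.564]
contact_force: [1.1, 0.3, 0.1]
width: 25.8
grip_force: 0.0
t 25.98 rack [-114.4   58.5] z 12.6 push ang -5.3 w 25.8 F(rack) [0.8 0.8] 0.1
shift cm [0.5  2.65 0.31]
roll -0.092
```

```bash
python3 -m inch '[{"tx":0,"ty":0.7,"tz":0,"roll":-0.09,"jaw":2.4},{"tx":0,"ty":1.4,"tz":0,"roll":-0.09,"jaw":2.4},{"tx":0.1,"ty":2.1,"tz":0.1,"roll":-0.09,"jaw":2.4},{"tx":0.3,"ty":2.65,"tz":0.2,"roll":-0.09,"jaw":2.4},{"tx":0.3,"ty":2.65,"tz":0.2,"roll":-0.09,"jaw":2.4}]'
python3 g.py -50 31.5 14 0;python3 mill.py
```

```text
time: 26.4
tcp_pos: [533.1, -105.3, 14.0]
orientation: [2.74, -0.813, 0.547]
contact_force: [-0.2, -0.2, -0.7]
width: 23.8
grip_force: 0.0
t 26.4 rack [-113.7   29.8] z 14.0 push ang -0.3 w 23.8 F(rack) [-0.1 -0.2] -0.7
shift cm [ 5.79 -0.53  2.59]
roll -0.005
side 0.71 [ 580. -109.   49.] [-71.  51.]
top 0.73 [ 565. -132.  136.] [-73.  23.]
```

```bash
python3 -m inch '[{"tx":0.6,"ty":-0.1,"tz":0.27,"roll":0,"jaw":2.4},{"tx":1.2,"ty":-0.2,"tz":0.54,"roll":0,"jaw":2.4},{"tx":1.8,"ty":-0.2,"tz":0.8,"roll":0,"jaw":2.4},{"tx":2.3,"ty":-0.25,"tz":1.03,"roll":0,"jaw":2.4},{"tx":2.8,"ty":-0.3,"tz":1.25,"roll":0,"jaw":2.4}]'
python3 -m inch '[{"tx":0.5,"ty":-0.05,"tz":0.22,"roll":0,"jaw":2.4},{"tx":1,"ty":-0.1,"tz":0.45,"roll":0,"jaw":2.4},{"tx":1.5,"ty":-0.15,"tz":0.67,"roll":0,"jaw":2.4},{"tx":2,"ty":-0.2,"tz":0.9,"roll":0,"jaw":2.4},{"tx":2.4,"ty":-0.23,"tz":1.07,"roll":0,"jaw":2.4}]'
python3 g.py -39.3 31.5 14 0;python3 mill.py
```

```text
time: 27.02
tcp_pos: [561.7, -119.5, 13.9]
orientation: [2.741, -0.809, 0.548]
contact_force: [-2.4, 0.5, 1.3]
width: 23.7
grip_force: 1.0
time: 27.43
tcp_pos: [584.7, -132.3, 14.0]
orientation: [2.741, -0.809, 0.548]
contact_force: [-1.2, 0.9, 0.8]
width: 23.4
grip_force: 0.7
t 27.43 rack [-55.6  33.4] z 14.0 push ang -0.1 w 23.4 F(rack) [-1.5  0.2] 0.8
shift cm [1.49 0.1  0.69]
roll -0.002
side 0.61 [ 594. -134.   25.] [-47.  36.]
top 0.78 [ 601. -155.  134.] [-29.  22.]
```

```bash
python3 -m inch '[{"tx":0.35,"ty":0,"tz":0.16,"roll":0,"jaw":2.4},{"tx":0.7,"ty":0.05,"tz":0.32,"roll":0,"jaw":2.4},{"tx":1,"ty":0.05,"tz":0.46,"roll":0,"jaw":2.4},{"tx":1.25,"ty":0.1,"tz":0.57,"roll":0,"jaw":2.4},{"tx":1.45,"ty":0.1,"tz":0.66,"roll":0,"jaw":2.4}]'
python3 g.py -37 31.5 14 0;python3 mill.py
```

```text
time: 28.05
tcp_pos: [596.9, -142.0, 14.1]
orientation: [2.741, -0.809, 0.548]
contact_force: [0.2, 0.5, -0.5]
width: 23.9
grip_force: 0.4
t 28.05 rack [-40.1  31.5] z 14.1 push ang -0.1 w 23.9 F(rack) [-0.1  0.5] -0.5
shift cm [ 0.27 -0.02  0.13]
roll -0.002
side 0.56 [ 603. -145.   20.] [-33.  32.]
top 0.7 [ 615. -162.  137.] [-14.  24.]
```

```bash
python3 -m inch '[{"tx":0.05,"ty":0,"tz":0.02,"roll":0,"jaw":2.4},{"tx":0.1,"ty":0,"tz":0.05,"roll":0,"jaw":2.4},{"tx":0.15,"ty":0,"tz":0.07,"roll":0,"jaw":2.4},{"tx":0.2,"ty":0,"tz":0.09,"roll":0,"jaw":2.4},{"tx":0.25,"ty":0,"tz":0.11,"roll":0,"jaw":2.4}]'
python3 g.py -36 31.5 14 0
python3 -m inch '[{"tx":0.05,"ty":0,"tz":0.02,"roll":0,"jaw":2.4},{"tx":0.1,"ty":0,"tz":0.05,"roll":0,"jaw":2.4},{"tx":0.15,"ty":0,"tz":0.07,"roll":0,"jaw":2.4},{"tx":0.15,"ty":0,"tz":0.07,"roll":0,"jaw":2.4},{"tx":0.15,"ty":0,"tz":0.07,"roll":0,"jaw":2.4}]'
python3 g.py
```

```text
time: 28.67
tcp_pos: [598.9, -143.3, 14.2]
orientation: [2.741, -0.809, 0.548]
contact_force: [-1.2, 0.8, 0.1]
width: 24.0
grip_force: 0.6
t 28.67 rack [-37.7  31.4] z 14.2 push ang -0.1 w 24.0 F(rack) [-1.4  0.1] 0.1
shift cm [ 0.14 -0.02  0.09]
roll -0.002
time: 29.08
tcp_pos: [599.8, -144.0, 14.0]
orientation: [2.741, -0.808, 0.547]
contact_force: [-5.8, 3.5, 4.3]
width: 23.6
grip_force: 3.1
t 29.08 rack [-36.6  31.2] z 14.0 push ang -0.1 w 23.6 F(rack) [-6.8  0. ] 4.3
```

The push force rose to 7 N, so the mill has reached the back of its bay. I'll retreat and plan the gate sweep.

```bash
python3 -m inch '[{"tx":-0.5,"ty":0,"tz":-0.2,"roll":0,"jaw":2.4},{"tx":-1.5,"ty":0,"tz":-0.7,"roll":0,"jaw":2.4},{"tx":-3.5,"ty":0,"tz":-1.6,"roll":0,"jaw":2},{"tx":-5.5,"ty":0,"tz":-2.5,"roll":0,"jaw":1},{"tx":-6.5,"ty":0,"tz":-3.5,"roll":0,"jaw":0}]'
python3 mill.py
python3 - <<'E'
from h import *
P=np.array([614.9,-189.7]);c,s=np.cos(-.545),np.sin(-.545);A=np.array([[c,-s],[s,c]])
for n in("side","top"):
    f=vision.grab_frame(n)
    for t in("gate_tip","salt_shaker"):
        for d in vision.boxes_of(n,t)[:3]:print(n,t,round(d["p"],2),np.round(d["centre"]),np.round(A.T@(np.array(d["centre"])[:2]-P)))
st=sense();M=R.from_rotvec(st["orientation"]).as_matrix();p=np.array(st["tcp_pos"])
for x,y,z in[(-115,20,125),(-128,-100,125),(-128,-100,60),(-128,-100,12),(-126,-64.7,12),(-120,-39,12),(-107,-17,12),(-88,1,12),(-69,10.5,12),(-53,14,12)]:
    t=np.append(P+A@[x,y],z);print((x,y,z),np.round(M.T@(t-p)/10,2),round(np.linalg.norm(t-p)/10,1));p=t
E
python3 g.py
```

```text
time: 29.5
tcp_pos: [537.5, -102.2, 18.0]
orientation: [2.741, -0.808, 0.545]
contact_force: [-0.0, -0.8, -0.7]
width: 0.8
grip_force: 0.0
side 0.63 [ 627. -144.   88.] [-14.  46.]
top 0.83 [ 615. -166.  135.] [-12.  20.]
side gate_tip 0.61 [ 478. -176.   33.] [-124.  -59.]
side salt_shaker 0.92 [361. -77.  45.] [-276.  -35.]
side salt_shaker 0.84 [ 436. -280.   47.] [-107. -170.]
top gate_tip 0.61 [ 479. -184.   49.] [-119.  -65.]
top salt_shaker 0.73 [ 585. -216.   82.] [-12. -38.]
top salt_shaker 0.67 [ 434. -290.   78.] [-102. -179.]
top salt_shaker 0.64 [366. -99.  83.] [-260.  -52.]
(-115, 20, 125) [ 3.87  2.79 -9.65] 10.8
(-128, -100, 125) [-1.16 11.98  0.97] 12.1
(-128, -100, 60) [-2.69 -0.74  5.87] 6.5
(-128, -100, 12) [-1.99 -0.54  4.34] 4.8
(-126, -64.7, 12) [ 0.17 -3.51 -0.36] 3.5
(-120, -39, 12) [ 0.54 -2.58 -0.08] 2.6
(-107, -17, 12) [ 1.18 -2.25  0.26] 2.6
(-88, 1, 12) [ 1.73 -1.89  0.55] 2.6
(-69, 10.5, 12) [ 1.73 -1.04  0.66] 2.1
(-53, 14, 12) [ 1.46 -0.43  0.61] 1.6
t 30.0 rack [-109.1   35.7] z 18.7 push ang -0.1 w 0.3 F(rack) [-0.1 -0. ] 0.4
```

```bash
python3 -m inch '[{"tx":1.1,"ty":0.8,"tz":-3,"roll":0,"jaw":0},{"tx":2.4,"ty":1.8,"tz":-6.2,"roll":0,"jaw":0},{"tx":3.87,"ty":2.8,"tz":-9.65,"roll":0,"jaw":0},{"tx":3.5,"ty":6.4,"tz":-9.4,"roll":0,"jaw":0},{"tx":3.1,"ty":10.4,"tz":-9.1,"roll":0,"jaw":0}]'
python3 -m inch '[{"tx":-0.4,"ty":3.5,"tz":0.4,"roll":0,"jaw":0},{"tx":-0.4,"ty":4.4,"tz":0.4,"roll":0,"jaw":0},{"tx":-1.7,"ty":4,"tz":3.3,"roll":0,"jaw":0},{"tx":-3,"ty":3.7,"tz":6.2,"roll":0,"jaw":0},{"tx":-3,"ty":3.7,"tz":6.2,"roll":0,"jaw":0}]'
python3 g.py -128 -100 12
```

```text
time: 30.42
tcp_pos: [482.8, -172.0, 129.0]
orientation: [2.744, -0.806, 0.558]
contact_force: [-0.7, -1.6, -0.4]
width: 0.1
grip_force: 0.0
time: 30.83
tcp_pos: [450.5, -209.0, 57.3]
orientation: [2.742, -0.808, 0.539]
contact_force: [-1.4, 0.5, 0.4]
width: 0.0
grip_force: 0.0
t 30.83 rack [-130.6 -101.8] z 57.3 push ang -0.0 w 0.0 F(rack) [-1.4 -0.3] 0.4
shift cm [-1.62 -0.71  4.19]
```

```bash
python3 -m inch '[{"tx":-0.6,"ty":-0.2,"tz":1.5,"roll":0,"jaw":0},{"tx":-1.2,"ty":-0.4,"tz":3,"roll":0,"jaw":0},{"tx":-1.5,"ty":-0.5,"tz":3.8,"roll":0,"jaw":0},{"tx":-1.6,"ty":-0.5,"tz":4.1,"roll":0,"jaw":0},{"tx":-1.6,"ty":-0.5,"tz":4.1,"roll":0,"jaw":0}]'
python3 -m inch '[{"tx":0,"ty":-0.8,"tz":-0.1,"roll":0,"jaw":0},{"tx":0,"ty":-1.6,"tz":-0.2,"roll":0,"jaw":0},{"tx":0.1,"ty":-2.3,"tz":-0.2,"roll":0,"jaw":0},{"tx":0.15,"ty":-3,"tz":-0.3,"roll":0,"jaw":0},{"tx":0.2,"ty":-3.7,"tz":-0.36,"roll":0,"jaw":0}]'
python3 -m inch '[{"tx":0.15,"ty":-0.65,"tz":0,"roll":0,"jaw":0},{"tx":0.25,"ty":-1.3,"tz":0,"roll":0,"jaw":0},{"tx":0.4,"ty":-1.9,"tz":-0.05,"roll":0,"jaw":0},{"tx":0.55,"ty":-2.6,"tz":-0.08,"roll":0,"jaw":0},{"tx":0.85,"ty":-3.2,"tz":0,"roll":0,"jaw":0}]'
python3 g.py -107 -17 12; python3 g.py -88 1 12
python3 - <<'E'
from h import *
P=np.array([614.9,-189.7]);c,s=np.cos(-.545),np.sin(-.545);A=np.array([[c,-s],[s,c]])
for n in("side","top"):
    f=snap(n,"g1%s.png"%n)
    for t in("gate_tip","gate"):
        for d in vision.boxes_of(n,t)[:3]:print(n,t,round(d["p"],2),np.round(d["centre"]),np.round(A.T@(np.array(d["centre"])[:2]-P)))
E
```

```text
time: 31.25
tcp_pos: [454.1, -211.3, 15.5]
orientation: [2.741, -0.81, 0.543]
contact_force: [-1.1, -1.6, -0.6]
width: 0.4
grip_force: 0.0
time: 31.67
tcp_pos: [477.1, -180.3, 17.7]
orientation: [2.74, -0.81, 0.549]
contact_force: [-0.6, -0.3, -1.1]
width: 0.2
grip_force: 0.3
time: 32.08
tcp_pos: [501.5, -157.5, 17.3]
orientation: [2.741, -0.809, 0.548]
contact_force: [-1.0, 0.7, -0.0]
width: 0.3
grip_force: 0.3
t 32.08 rack [-113.7  -31.2] z 17.3 push ang -0.1 w 0.3 F(rack) [-1.2  0.1] -0.0
shift cm [ 0.39 -1.51  0.57]
t 32.08 rack [-113.7  -31.2] z 17.3 push ang -0.1 w 0.3 F(rack) [-1.2  0.1] -0.0
shift cm [ 2.12 -3.39  1.13]
side gate_tip 0.39 [494. -93.  29.] [-153.   20.]
top gate_tip 0.41 [ 522. -184.   48.] [-82. -43.]
top gate 0.56 [ 522. -186.   43.] [-82. -46.]
top gate 0.21 [570. 178. 108.] [-228.  291.]
```

```bash
python3 -m inch '[{"tx":0.2,"ty":-0.75,"tz":0.1,"roll":0,"jaw":0},{"tx":0.4,"ty":-1.5,"tz":0.2,"roll":0,"jaw":0},{"tx":0.95,"ty":-2.1,"tz":0.45,"roll":0,"jaw":0},{"tx":1.5,"ty":-2.75,"tz":0.7,"roll":0,"jaw":0},{"tx":2.1,"ty":-3.4,"tz":0.95,"roll":0,"jaw":0}]'
python3 -m inch '[{"tx":0.6,"ty":-0.35,"tz":0.2,"roll":0,"jaw":0},{"tx":1.15,"ty":-0.7,"tz":0.45,"roll":0,"jaw":0},{"tx":1.7,"ty":-1,"tz":0.65,"roll":0,"jaw":0},{"tx":2.2,"ty":-1.2,"tz":0.85,"roll":0,"jaw":0},{"tx":2.6,"ty":-1.3,"tz":1,"roll":0,"jaw":0}]'
python3 g.py -53 14 15
python3 - <<'E'
from h import *
P=np.array([614.9,-189.7]);c,s=np.cos(-.545),np.sin(-.545);A=np.array([[c,-s],[s,c]])
for n in("side","top"):
    f=snap(n,"g2%s.png"%n)
    for t in("gate_tip","gate"):
        for d in vision.boxes_of(n,t)[:3]:print(n,t,round(d["p"],2),np.round(d["centre"]),np.round(A.T@(np.array(d["centre"])[:2]-P)))
E
```

```text
time: 32.8
tcp_pos: [540.3, -142.7, 13.1]
orientation: [2.741, -0.809, 0.548]
contact_force: [-1.7, -0.6, 0.6]
width: -0.0
grip_force: 0.3
time: 33.22
tcp_pos: [570.3, -147.8, 13.4]
orientation: [2.741, -0.809, 0.548]
contact_force: [-1.0, 1.0, 0.4]
width: 0.1
grip_force: 0.3
t 33.22 rack [-59.9  12.7] z 13.4 push ang -0.1 w 0.1 F(rack) [-1.4  0.3] 0.4
shift cm [ 0.69 -0.15  0.12]
side gate_tip 0.56 [ 586. -134.   23.] [-54.  32.]
side gate 0.66 [ 584. -136.   18.] [-55.  30.]
top gate_tip 0.71 [ 574. -160.   44.] [-50.   4.]
top gate_tip 0.26 [ 311. -272.   31.] [-217. -227.]
top gate 0.65 [ 573. -169.   44.] [-46.  -4.]
```

```bash
python3 -m inch '[{"tx":0.2,"ty":0,"tz":0.08,"roll":0,"jaw":0},{"tx":0.4,"ty":0,"tz":0.17,"roll":0,"jaw":0},{"tx":0.55,"ty":0,"tz":0.24,"roll":0,"jaw":0},{"tx":0.65,"ty":0,"tz":0.29,"roll":0,"jaw":0},{"tx":0.7,"ty":0,"tz":0.31,"roll":0,"jaw":0}]' >/dev/null; python3 g.py
python3 -m inch '[{"tx":0.05,"ty":0,"tz":0.02,"roll":0,"jaw":0},{"tx":0.1,"ty":0,"tz":0.05,"roll":0,"jaw":0},{"tx":0.15,"ty":0,"tz":0.07,"roll":0,"jaw":0},{"tx":0.2,"ty":0,"tz":0.09,"roll":0,"jaw":0},{"tx":0.2,"ty":0,"tz":0.09,"roll":0,"jaw":0}]' >/dev/null; python3 g.py
```

```text
t 33.93 rack [-52.7  12.1] z 13.6 push ang -0.1 w 0.0 F(rack) [-2.4  1.3] 1.4
t 34.35 rack [-52.1  12. ] z 13.2 push ang -0.0 w -0.2 F(rack) [-13.6   2. ] 6.7
```

```bash
python3 -m inch '[{"tx":-0.5,"ty":0,"tz":-0.2,"roll":0,"jaw":0},{"tx":-2,"ty":0,"tz":-0.9,"roll":0,"jaw":0},{"tx":-5,"ty":0,"tz":-2.5,"roll":0,"jaw":0},{"tx":-7,"ty":0,"tz":-6,"roll":0,"jaw":0},{"tx":-8.5,"ty":0,"tz":-9.5,"roll":0,"jaw":0}]'
python3 -m inch '[{"tx":-2.5,"ty":0,"tz":-3,"roll":0,"jaw":0},{"tx":-5,"ty":0,"tz":-6,"roll":0,"jaw":0},{"tx":-7,"ty":0,"tz":-8,"roll":0,"jaw":0},{"tx":-7,"ty":0,"tz":-8,"roll":0,"jaw":0},{"tx":-7,"ty":0,"tz":-8,"roll":0,"jaw":0}]'
python3 g.py; python3 mill.py
python3 - <<'E'
from h import *
P=np.array([614.9,-189.7]);c,s=np.cos(-.545),np.sin(-.545);A=np.array([[c,-s],[s,c]])
for n in("side","top"):
    f=snap(n,"f%s.png"%n)
    for t in("gate_tip","gate","salt_shaker","lemon","garlic","white_mug","glass","spice_jar"):
        for d in vision.boxes_of(n,t)[:3]:
            if d["p"]>.4:print(n,t,round(d["p"],2),np.round(d["centre"]),np.round(A.T@(np.array(d["centre"])[:2]-P)))
    if n=="top":
        # bright gate rod pixels along front: sample across x at several y, z=47
        g=cv2.cvtColor(f["frame"],cv2.COLOR_RGB2GRAY).astype(np.float32)
        for y in(-55,-35,-15,5,25,45,65):
            xs=np.arange(-75,-25,.5);uv=np.array([px(f,np.append(P+A@[x,y],46)) for x in xs],np.float32)
            v=cv2.remap(g,uv[None,:,0],uv[None,:,1],cv2.INTER_LINEAR)[0];print(y,"peak x",xs[v.argmax()],v.max(),np.median(v))
E
```

```text
time: 34.77
tcp_pos: [481.0, -84.0, 62.7]
orientation: [2.739, -0.81, 0.539]
contact_force: [2.0, 0.9, 3.0]
width: -0.3
grip_force: 0.0
time: 35.18
tcp_pos: [407.5, -22.3, 108.6]
orientation: [2.745, -0.805, 0.552]
contact_force: [-0.2, -0.2, 0.1]
width: -0.0
grip_force: 0.0
t 35.18 rack [-264.2   35.6] z 108.6 push ang 0.0 w -0.0 F(rack) [-0.1 -0.3] 0.1
side 0.56 [ 615. -148.   80.] [-22.  36.]
top 0.62 [ 614. -164.  134.] [-14.  21.]
side gate_tip 0.66 [ 588. -141.   29.] [-48.  28.]
side gate 0.79 [ 588. -142.   21.] [-48.  27.]
side salt_shaker 0.87 [ 433. -277.   50.] [-110. -169.]
side salt_shaker 0.72 [ 585. -202.   38.] [-19. -26.]
side salt_shaker 0.6 [361. -77.  43.] [-275.  -35.]
side lemon 0.58 [ 366. -396.   42.] [-106. -306.]
side garlic 0.48 [ 309. -353.   30.] [-177. -299.]
side white_mug 0.55 [ 436. -514.   37.] [  15. -370.]
side glass 0.6 [ 308. -251.   41.] [-230. -212.]
side spice_jar 0.87 [559. 204.  63.] [-252.  308.]
top gate_tip 0.74 [ 580. -166.   46.] [-42.   3.]
top gate 0.62 [ 581. -166.   48.] [-42.   2.]
top salt_shaker 0.71 [ 589. -220.   84.] [ -7. -39.]
top salt_shaker 0.69 [ 433. -289.   80.] [-104. -179.]
top salt_shaker 0.55 [366. -99.  79.] [-260.  -52.]
top lemon 0.82 [ 372. -412.   47.] [ -93. -316.]
top garlic 0.55 [ 320. -367.   41.] [-160. -305.]
top white_mug 0.7 [ 436. -533.   22.] [  25. -386.]
top glass 0.66 [ 310. -270.   30.] [-219. -226.]
top spice_jar 0.75 [566. 177. 111.] [-232.  289.]
top spice_jar 0.51 [ 581. -164.   48.] [-42.   4.]
-55 peak x -40.0 211.97266 58.523438
-35 peak x -41.0 214.03711 36.265625
-15 peak x -41.0 222.49023 41.972656
5 peak x -41.0 219.21875 54.87451
25 peak x -41.0 220.5625 47.495117
45 peak x -41.0 219.29688 49.27881
65 peak x -41.0 209.68945 56.65918
```

The gate rod lies parallel to the rack front along its full length, so it is shut. The mill is home and the other things are where they were. Handing in.

```bash
python3 -c "
from rig import bot
print(bot.close_job())"
```

```text
the job is handed in; nothing more can be done
None
```

The mill stands upright in the left bay with the gate shut in front of it, and the job is handed in; my first push tilted it briefly before I backed off and slid it in low, and final measurements showed the salt still in its bay and the other things in place to within a few mm.

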